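# Seat the mirror stage on its sprung three-point base

## Task

Pick up the three-legged mirror stage by its black grip and set it on the sprung seat base: the ball foot under the mirror in the cone, the other two in the V-groove and on the flat pad, feeling all three fully home so that it sits level. While it sits there, push it down gently with about 10 N for a second (never more than 13 N, and no dropping or forcing), then let go and leave it seated, with the spray can, carton and steel flange left alone.

Things in the scene. Friction and masses are not known exactly. Their poses are not given: they have to be found in the camera images.
- stage: Loose mirror stage, 0.4 to 0.6 kg: a three-armed aluminium plate (32 to 42 mm above the foot bottoms) on three steel ball feet 14 mm across, with an upright round mirror (42 mm across, top at 90 mm) on its +x arm. Origin: middle, at the level of the foot bottoms; z up. Ball centres 7 mm up at stage (x, y) (60, 0), (-35, 45), (-35, -45) mm. Starts standing on the table.
- grip (a point): Place to grip, on the stage's black upright block: 36 mm long (stage x), 18 mm thick (stage y), from 42 to 87 mm above the foot bottoms. The point is at stage (-5, 0, 70) mm, 17 mm below the block's top; stage axes. Pinch across the 18 mm.
- cone_foot (a point): Centre of the ball foot under the mirror, at stage (60, 0, 7) mm. Dry steel on steel, friction about 0.65: left to its own weight part-way down a seat wall, a foot tends to stick there.
- groove_foot (a point): Centre of the ball foot at stage (-35, 45, 7) mm.
- flat_foot (a point): Centre of the ball foot at stage (-35, -45, 7) mm.
- base: Seat base: grey tray 240 x 210 x 14 mm fixed to the table, carrying an aluminium platform (190 x 160 mm) with three steel seats. Origin: centre of the tray's underside, axes along its sides, z up. The platform gives straight down on springs, 8 N per mm (6 mm travel at most), and does not give sideways or tilt.
- set_down (a point): NOMINAL place of the stage's origin when seated, 62 mm above the base's underside; the seated stage's axes are parallel to the base's. The platform with all seats was clamped by hand off nominal, without turning: up to 8 mm either way in base x and in base y, and up to 5 mm up or down. This shift is not measured (no listed pose follows it) and must be seen or felt.
- cone_nominal (a point): Nominal centre of the cone seat's mouth, at base (60, 0, 76) mm; the true one is shifted as said. Walls at 45 degrees, mouth 34 mm across, 17 mm deep, in a round block 44 mm across. A seated ball's bottom is 14 mm below the rim.
- groove_nominal (a point): Nominal middle of the V-groove's mouth, at base (-35, 45, 76) mm; shifted likewise. Walls at 45 degrees, 34 mm wide, 17 mm deep, 50 mm long, running straight towards the cone. A seated ball's bottom is 14 mm below the rim.
- flat_nominal (a point): Nominal centre of the flat round pad's top, 40 mm across, at base (-35, -45, 62) mm; shifted likewise. It is 14 mm lower than the rims of cone and groove, so the stage is level only with all feet home.
- spray: Blue spray can, 48 mm across, 150 mm tall, standing; origin at the centre of its underside. Leave alone.
- carton: Small cardboard carton 70 x 50 x 60 mm tall; origin at the centre of its underside. Leave alone.
- flange: Steel flange ring lying flat, 70 mm outside, 40 mm inside, 14 mm thick; origin at the centre of its underside. Leave alone.
Mind the look-alikes: they are no part of the job. What is meant by the stage is not yellow, and is the smaller of those in its own colour.

How it is judged:
By the outcome, as a careful person would: the job done as asked, in the order asked, and still so for the second after the job is handed in, with the robot touching nothing.
It also fails if it takes over 61 s, if anything falls off the work surface, if the arm or the gripper's body presses on something with over 40 N, if the wrist force passes 120 N, or if a joint passes its speed limit or range.

## Robot

A 6-joint arm with a two-finger parallel gripper is mounted at the origin on the work surface. World frame = base frame: x ahead of the robot, y to its left, z up, the work surface at z = 0. Lengths are in m, angles in rad, forces in N, time in s.
With the tool pointing down it reaches from about 0.3 to 0.875 m from the base axis. Payload 6.4 kg.
Tool frame: the origin (TCP) lies at the very end of the fingers, on their centre line; the grasp point (between the pads) lies ctrl.pinch_z behind it (ctrl.pinch_z is the distance from the TCP to the grasp point, in m); y points along the fingers, z is the direction in which the jaws open and shut, and the axes are right-handed (so a half turn about y gives the same grasp; the last joint's range is limited). The gripper opens to 85 mm and grips with 20 to 120 N. Pads are 22 mm wide; open, the fingers measure 114 mm over their backs; the gripper's body (76 mm by 85 mm) begins 54 mm behind the grasp point. The pads swing forward as they close: fully open they stand 13 mm farther back than shut.
Start: joints at [-1.427, 0.181, 1.607, -0, 1.354, -0.206], TCP at [0.197, -0.54, 0.231] pointing down, gripper open.
Joint ranges: [-2.99, 2.99], [-0.89, 2.07], [0.3, 2.58], [-1.14, 4.28], [0, 2.63], [-3.12, 3.12]. Speed limits (rad/s): [2.57, 2.57, 3.01, 3.14, 3.14, 3.14].

## Interface

Orientations are given as a unit quaternion [w, x, y, z].
In Python, from bench import ctrl gives the robot as it stands.
- The arm moves only by the shell command python3 -m pendant 'ROWS'. ROWS is JSON, one flat list of numbers, 7 for each row, row after row: the shift along the world's x, y, z in m, then the turn, a rotation vector about the world's x, y, z in degrees, then the finger opening in m, from 0 to 0.0854. In form: [tx, ty, tz, rx, ry, rz, hand, tx, ty, tz, rx, ry, rz, hand, ...]. A call has 1 to 12 rows; each row shifts and turns the commanded pose from where the row before left it; what a row does not reach is not made up. A row lasts 1/8 s, in which the tool goes at most 62.5 mm and 10.7 degrees, less where a joint would pass 70% of its speed; a pose out of reach is approached as far as the arm can. A call with a gripper value outside its range is refused whole. The fingers move at their own pace and stop on an object; the grip force is fixed at half the most. Time passes only in rows, so rows that do not move let the fingers close. It gives the time, the measured TCP pose, the force and the opening at its end, in the units of the state.
- ctrl.get_obs(): the state, without advancing time (a new reading comes with each control period).
- ctrl.camera(name): name is "scene" or "top" or "wrist"; returns the picture (420x560x3 uint8, red, green, blue); there is no depth.
- ctrl.camera_info(name): a dict with "fx", "fy", "cx", "cy" (pixels), "k1" (the pictures are not rectified: a ray, as slopes to the right and down, at radius r is drawn at 1 + k1 r^2 times it, then the intrinsics apply), "origin" and "rotation" of the camera in the world; the wrist camera has in their place "tool_from_camera" (4x4, takes a point from camera to tool coordinates, whose origin is the TCP and whose axes are the tool frame's). Camera axes: x right, y down, z forward; pixel columns grow to the right and rows downward; lengths in m; the calibration is good to about 2 mm. A picture is of the moment at which its call begins: read the wrist's pose just before it. camera_info takes no time and is no camera call.
- ctrl.hand_in(): hands the job in, once; it reports no verdict.
Trained networks look in the newest picture that a camera, given by its name, has taken for a name from the list of things; names that differ only in an ending like _2 or _b are one class to them, and where a whole thing is asked for, a point or a joint stands for the part that bears it (a point fixed in the world has none). Each returns a list of dicts, best first, with "score" (0 to 1); they miss things now and then, are a little off and sometimes report something else, mostly with a low value. They report only what shows in the picture. A call takes as long as a camera call. They do not tell look-alikes from the thing itself.
- ctrl.silhouettes(target, camera): "mask" (420x560 bool, what is visible of it) and "bbox" ([left, top, right, bottom] in pixels, round what is visible of it).
The state is a dict: "time_s": time; "q": joint angles; "dq": joint speeds; "joint_efforts": joint torques, N m; "eef_pos": TCP position; "eef_rot": TCP orientation; "wrist_force": force on the tool from outside, world axes, zero at the start; "torque": the same for the moment, N m; "opening": opening from 0.0 (shut) to 1.0 (fully open).
Only numpy, scipy, OpenCV 4.12 (cv2) and the standard library are available. Lean on these libraries where they do the work, as an engineer would, in place of code of your own. Each camera call takes 0.05 s, during which the arm holds its last target.

## Working session

There is one attempt and no reset: what is moved stays moved. The work goes in short steps, Python scripts to look and compute and a shell command to move; the robot and the scene stay as the last step left them, time stands still between calls to the robot, and variables do not carry over. Pictures are saved under pics/ and viewed, and the job is handed in when it is done.

```bash
ls; mkdir -p pics
python3 - <<'E'
from bench import ctrl
import cv2
print(ctrl.get_obs(), ctrl.pinch_z)
for n in ("scene","top","wrist"):
    im=ctrl.camera(n); cv2.imwrite(f"pics/{n}0.png",im[:,:,::-1]); print(n,ctrl.camera_info(n))
for n in ("scene","top","wrist"):
  for t in ("stage","base"):
    for d in ctrl.silhouettes(t,n): print(n,t,d['score'],d['bbox'])
E
```

```text
pics
{'time_s': 0.0, 'q': array([-1.42727721e+00,  1.81581580e-01,  1.60800882e+00, -1.69402245e-05,
        1.35378534e+00, -2.06293898e-01]), 'dq': array([ 0.00113909,  0.00019439, -0.00073121, -0.00014065, -0.00103717,
        0.00069196]), 'joint_efforts': array([ 4.63875142e-05, -4.44882059e+01, -3.51334155e+01, -3.31543806e-04,
        9.23237996e-03, -1.10230323e-05]), 'eef_pos': array([ 0.19699913, -0.53961184,  0.23036096]), 'eef_rot': array([ 0.12306311, -0.12303523,  0.69694811, -0.69568753]), 'wrist_force': array([ 0.03867989, -0.1204684 ,  0.65251121]), 'torque': array([ 0.00822725,  0.03268431, -0.0242585 ]), 'opening': 0.999567298508294} 0.0187
scene {'fx': 379.6665872558533, 'fy': 379.6665872558533, 'cx': 280.35155799014836, 'cy': 211.62615055848153, 'k1': 0.010121048827512883, 'origin': array([1.09967915, 0.25884599, 0.50413788]), 'rotation': array([-0.26094136,  0.47466933,  0.74600191, -0.38740132])}
top {'fx': 458.64186769720965, 'fy': 458.64186769720965, 'cx': 266.0311861974336, 'cy': 209.51250167073258, 'k1': -0.14542460686607173, 'origin': array([0.42956161, 0.
[... 297 characters left out ...]
  2.86645991e-01,
        -7.22420830e-02],
       [-1.37010302e-03, -2.86644732e-01,  9.58035970e-01,
        -1.42102315e-01],
       [ 9.99998718e-01, -1.18666253e-03,  1.07506475e-03,
         9.33114190e-04],
       [ 0.00000000e+00,  0.00000000e+00,  0.00000000e+00,
         1.00000000e+00]])}
scene stage 0.94 [345.2, 215.2, 399.4, 278.0]
scene stage 0.82 [358.3, 265.1, 436.2, 358.0]
scene stage 0.75 [391.1, 160.3, 459.2, 232.4]
scene base 0.95 [121.8, 172.8, 260.6, 257.7]
top stage 0.88 [109.5, 282.4, 186.5, 371.7]
top stage 0.78 [121.6, 130.8, 171.3, 188.4]
top stage 0.68 [156.3, 196.6, 211.9, 255.9]
top base 0.92 [307.1, 143.3, 433.3, 278.5]
top base 0.62 [205.9, 77.7, 233.6, 108.4]
```

View pics/top0.png

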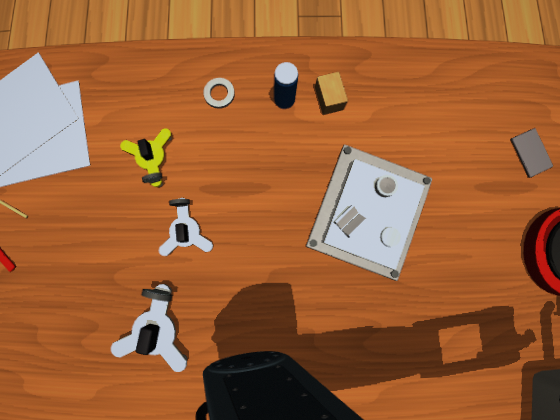

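View pics/scene0.png

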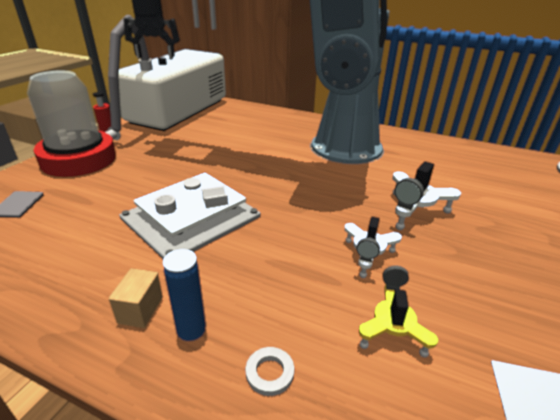

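View pics/wrist0.png

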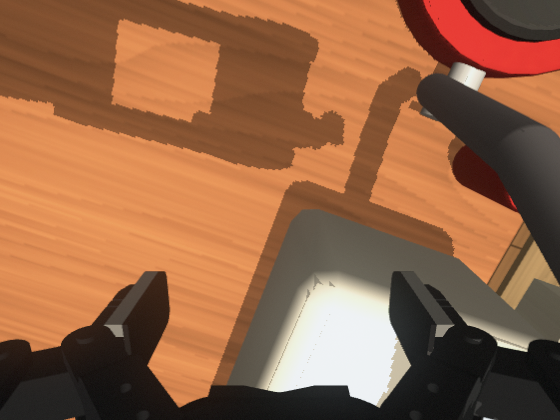

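```bash
cat > h.py <<'E'
import numpy as np, cv2
from scipy.spatial.transform import Rotation as R
from bench import ctrl
def quat(q): q=np.asarray(q); return R.from_quat([q[1],q[2],q[3],q[0]]).as_matrix()
def campose(n,obs=None):
    c=ctrl.camera_info(n)
    if 'origin' in c: 
        r=np.asarray(c['rotation']); return c,np.asarray(c['origin']),quat(r) if r.shape==(4,) else r
    obs=obs or ctrl.get_obs(); T=np.asarray(c['tool_from_camera']); Rt=quat(obs['eef_rot'])
    return c,np.asarray(obs['eef_pos'])+Rt@T[:3,3],Rt@T[:3,:3]
def proj(P,cp):
    c,o,Rc=cp; p=(np.atleast_2d(P)-o)@Rc; s=p[:,:2]/p[:,2:]; s=s*(1+c['k1']*(s**2).sum(1,keepdims=True))
    return s*[c['fx'],c['fy']]+[c['cx'],c['cy']]
def unproj(uv,z,cp):
    c,o,Rc=cp; d=(np.atleast_2d(uv)-[c['cx'],c['cy']])/[c['fx'],c['fy']]; s=d.copy()
    for _ in range(8): s=d/(1+c['k1']*(s**2).sum(1,keepdims=True))
    r=np.c_[s,np.ones(len(s))]@Rc.T; t=(z-o[2])/r[:,2]; return o+t[:,None]*r
def pose(x,y,yaw): return np.array([x,y,0.]),R.from_euler('z',yaw).as_matrix()
E
python3 - <<'E'
from h import *
cp=campose('top'); np.set_printoptions(precision=4,suppress=True)
c=unproj([[347,147],[430,180],[394,277],[308,245]],0.014,cp)
print(c, c.mean(0))
for n in('top','scene'):
  im=cv2.imread(f'pics/{n}0.png')
  a=im[185:265,145:225] if n=='top' else im[200:290,330:420]
  b=im[135:290,295:445] if n=='top' else im[165:265,110:270]
  cv2.imwrite(f'pics/{n}_s.png',cv2.resize(a,None,fx=6,fy=6,interpolation=2)); cv2.imwrite(f'pics/{n}_b.png',cv2.resize(b,None,fx=4,fy=4,interpolation=2)[:600,:800])
E
```

```text
[[ 0.6769 -0.1643  0.014 ]
 [ 0.6025 -0.3463  0.014 ]
 [ 0.3932 -0.2578  0.014 ]
 [ 0.4638 -0.0746  0.014 ]] [ 0.5341 -0.2107  0.014 ]
```

View pics/top_s.png

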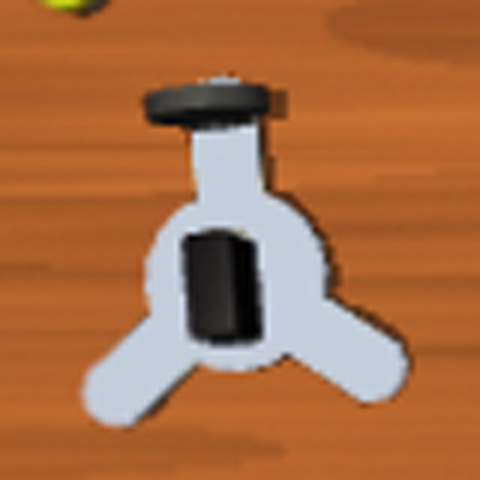

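View pics/top_b.png

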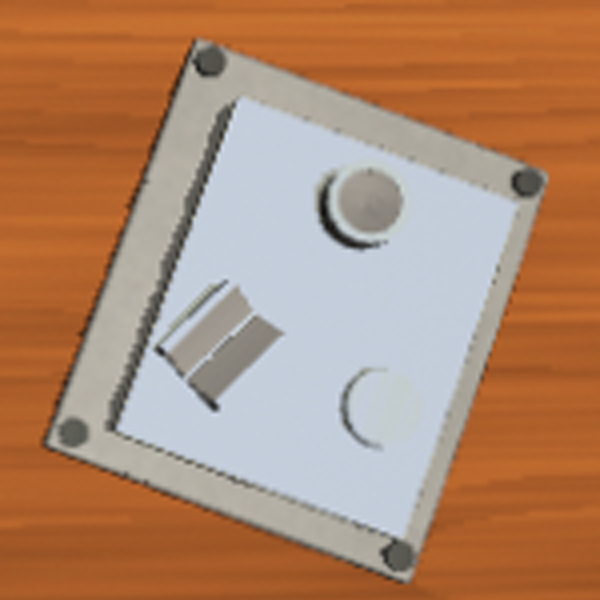

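View pics/scene_b.png

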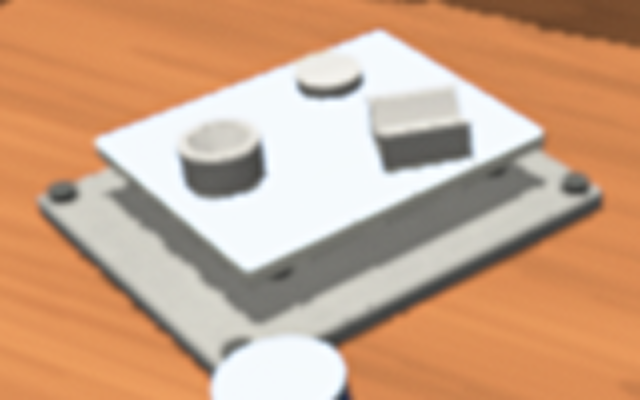

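View pics/scene_s.png

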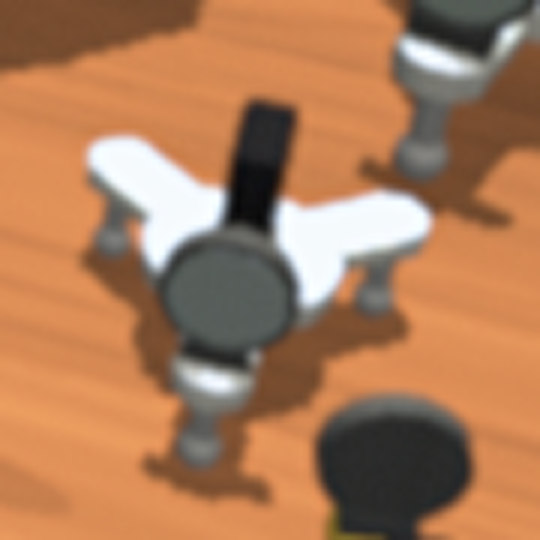

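Run:
```python
from h import *
from scipy.optimize import least_squares
np.set_printoptions(precision=4,suppress=True)
ct=campose('top'); cs=campose('scene')
off=lambda a,o:np.array(a)/6+np.array(o)
T=off([[115,390],[378,368]],(145,185)); S=off([[110,236],[374,296],[198,445]],(330,200))
# stage frame left(+y)=image left in top (y world left)
PT=np.array([[-35,45,42],[-35,-45,42]])/1e3
PS=np.array([[-35,-45,7],[-35,45,7],[60,0,7]])/1e3
def f(p,w=0):
    t,r=pose(*p); e1=proj(PT@r.T+t,ct)-T; e2=proj(PS@r.T+t,cs)-S
    return np.r_[e1.ravel(),e2.ravel()]
s=least_squares(f,[.53,.2,0]); print('stage',s.x,np.degrees(s.x[2]),s.fun)
t,r=pose(*s.x); print('grip',t+r@[-.005,0,.07])
# base
Cb=np.array([[120,105],[120,-105],[-120,-105],[-120,105]])*1e-3
C=np.c_[Cb,np.full(4,.014)]
UT=np.array([[197,40],[547,175],[409,582],[44,445]])/4+[295,135]
US=np.array([[602,197],[40,202]])/4+[110,165]  # guess
def g(p):
    t,r=pose(*p); return (proj(C@r.T+t,ct)-UT).ravel()
b=least_squares(g,[.534,-.21,-.39]); print('base',b.x,np.degrees(b.x[2]),b.fun)
t,r=pose(*b.x); print('scene corners',(proj(C@r.T+t,cs)-[110,165])*4)
sd=t+r@[0,0,.062]
def see(uv,z): return (unproj(uv,z,ct)[0]-t)@r
print('cone',see(np.array([368,200])/4+[295,135],.076),'flat',see(np.array([383,408])/4+[295,135],.062), 'groove',see(np.array([220,345])/4+[295,135],.076))
def sees(uv,z): return (unproj(np.array(uv)/4+[110,165],z,cs)[0]-t)@r
print('scene cone',sees([221,140],.076),'flat',sees([330,72],.062))
```

```text
stage [0.4932 0.1866 0.0996] 5.708656404855331 [-0.3767  0.2554 -1.6696 -0.5432 -0.3924 -0.1438 -0.8154 -0.6468 -0.4542
 -0.3019]
grip [0.4882 0.1861 0.07  ]
base [ 0.5335 -0.211  -0.3753] -21.505301839789308 [-0.5083 -0.994   0.973  -0.6026  0.0469  1.0699 -0.4425  0.4114]
scene corners [[227.5786 375.2361]
 [ 31.7523 191.5383]
 [388.3656  51.2776]
 [602.4301 185.4548]]
cone [ 0.053  -0.0032  0.076 ] flat [-0.0422 -0.0486  0.062 ] groove [-0.0439  0.0428  0.076 ]
scene cone [0.058  0.0097 0.076 ] flat [-0.0347 -0.0338  0.062 ]
```

Run:
```python
from h import *
np.set_printoptions(precision=4,suppress=True)
o=ctrl.get_obs(); print(quat(o['eef_rot']))
print(o['eef_pos'])
print(unproj([[280,207]],0.06,campose('wrist')))
```

```text
[[-0.9395 -0.      0.3427]
 [-0.3427  0.0002 -0.9395]
 [-0.     -1.     -0.0002]]
[ 0.1971 -0.5401  0.2312]
[[ 0.1774 -0.5497  0.06  ]]
```

```bash
python3 -m pendant '[0.035,0.033,0.006,0,0,-1.4,0.085,0.035,0.033,0.006,0,0,-1.4,0.085,0.035,0.033,0.006,0,0,-1.4,0.085,0.035,0.033,0.006,0,0,-1.4,0.085,0.035,0.033,0.006,0,0,-1.4,0.085,0.035,0.033,0.006,0,0,-1.4,0.085,0.035,0.033,0.006,0,0,-1.4,0.085,0.035,0.033,0.006,0,0,-1.4,0.085,0.035,0.033,0.006,0,0,-1.4,0.085,0.035,0.033,0.006,0,0,-1.4,0.085,0,0,0,0,0,0,0.085,0,0,0,0,0,0,0.085]'
cat > look.py <<'E'
import sys,pickle
from h import *
n=sys.argv[1]; o=ctrl.get_obs(); im=ctrl.camera('wrist'); cv2.imwrite(f'pics/{n}.png',im[:,:,::-1])
pickle.dump(campose('wrist',o),open(f'pics/{n}.pkl','wb')); print(o['eef_pos'],o['time_s'],o['wrist_force'])
E
python3 look.py w1
```

```text
time_s: 1.95
eef_pos: [0.5467, -0.2103, 0.291]
eef_rot: [-0.037, 0.038, -0.706, 0.706]
wrist_force: [-0.0, 0.4, 0.0]
opening: 0.999
[ 0.54670427 -0.21031226  0.29095493] 1.95 [-0.00347811  0.37564802  0.00871516]
```

View pics/w1.png

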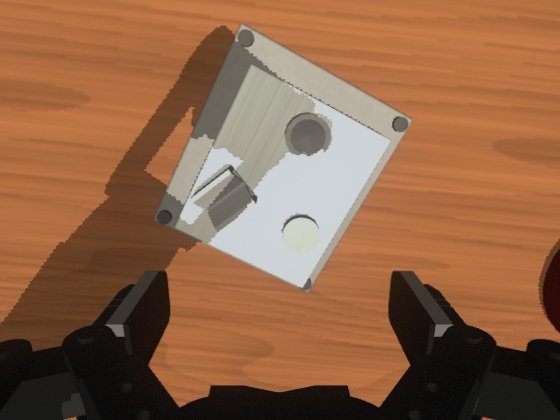

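```bash
python3 -m pendant '[0.04,0.02,-0.03,0,0,0,0.085,0.04,0.02,-0.03,0,0,0,0.085,0,0,0,0,0,0,0.085,0,0,0,0,0,0,0.085]'
python3 look.py w2
python3 - <<'E'
import cv2
a=cv2.imread('pics/w1.png')[10:310,140:430]; cv2.imwrite('pics/w1c.png',cv2.resize(a,None,fx=2,fy=2,interpolation=2))
a=cv2.imread('pics/w2.png'); cv2.imwrite('pics/w2c.png',a)
E
```

```text
time_s: 2.5
eef_pos: [0.6264, -0.1714, 0.2313]
eef_rot: [-0.037, 0.037, -0.706, 0.706]
wrist_force: [1.2, 0.1, -0.2]
opening: 0.993
[ 0.62635214 -0.17141928  0.23132522] 2.5 [ 1.16349104  0.08358393 -0.15304006]
```

View pics/w2c.png

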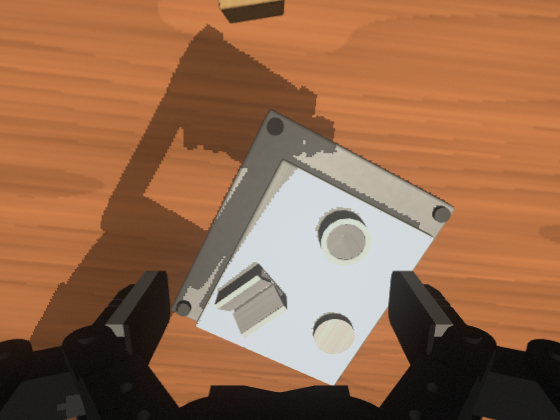

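View pics/w1c.png

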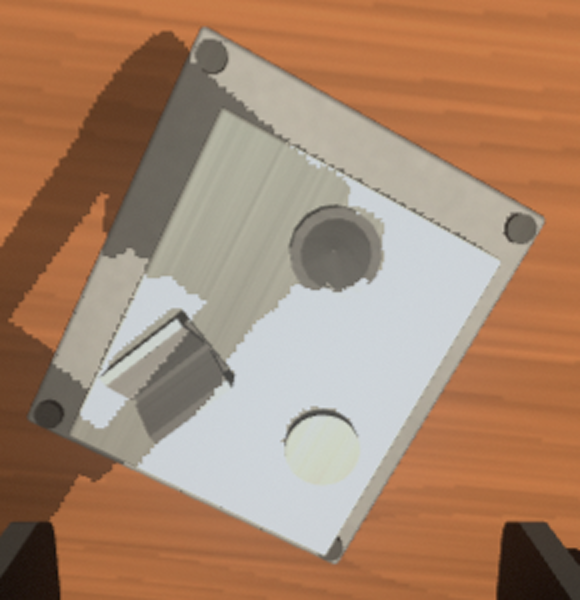

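Run:
```python
import cv2
a=cv2.imread('pics/w2.png')
cv2.imwrite('pics/z1.png',cv2.resize(a[200:365,205:405],None,fx=4,fy=3.6,interpolation=2) if 0 else cv2.resize(a[205:355,205:405],None,fx=4,fy=4,interpolation=2))
cv2.imwrite('pics/z2.png',cv2.resize(a[100:240,255:455],None,fx=4,fy=4,interpolation=2))
a=cv2.imread('pics/w1.png')
cv2.imwrite('pics/z3.png',cv2.resize(a[100:250,180:380],None,fx=4,fy=4,interpolation=2))
```

```text
(no output)
```

View pics/z1.png

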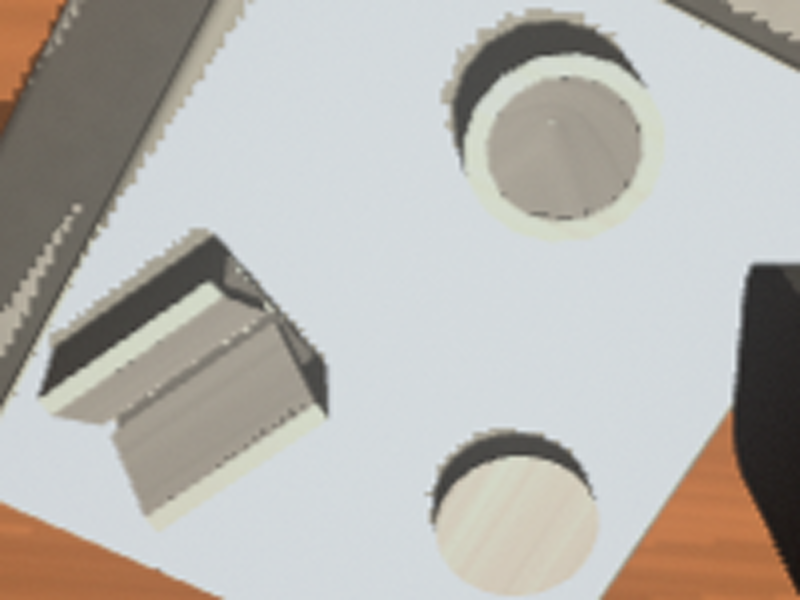

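View pics/z3.png

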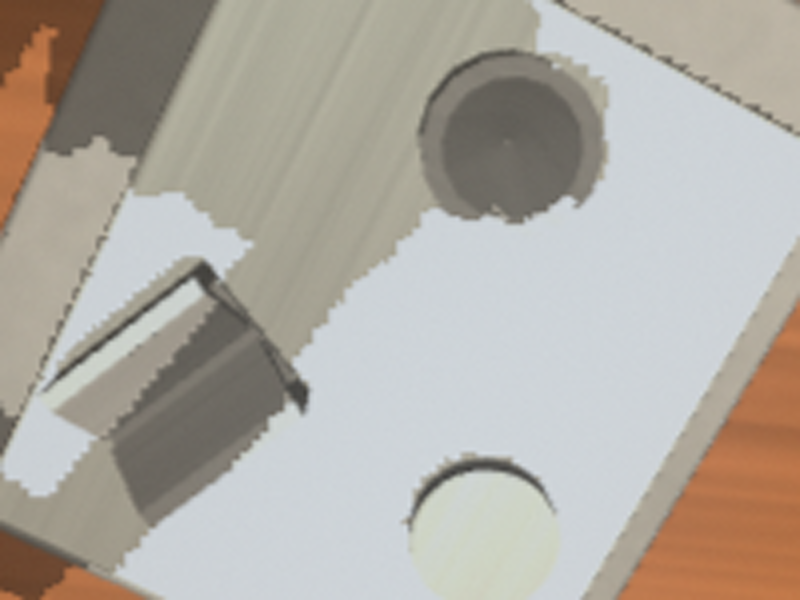

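```bash
cat > fitb.py <<'E'
from h import *
import pickle
from scipy.optimize import least_squares
np.set_printoptions(precision=4,suppress=True)
ld=lambda n:pickle.load(open(f'pics/{n}.pkl','rb'))
top=campose('top');sc=campose('scene');w1=ld('w1');w2=ld('w2')
A=lambda a,k,o:np.array(a,float)/k+np.array(o)
C=np.array([[120,105,14],[120,-105,14],[-120,-105,14],[-120,105,14]])*1e-3
cone,gro,fla=np.array([[60,0,76],[-35,45,76],[-35,-45,62]])*1e-3
data=[(top,C,A([[197,40],[547,175],[409,582],[44,445]],4,(295,135)),[cone,fla,gro],A([[368,200],[383,408],[222,345]],4,(295,135))),
(sc,C[[1,3]],A([[40,204],[603,195]],4,(110,165)),[cone,fla],A([[221,140],[329,72]],4,(110,165))),
(w1,C,A([[204,27],[544,217],[335,563],[30,417]],2,(140,10)),[cone,fla,gro],np.r_[A([[512,143]],4,(180,100)),[[300.7,235]],A([[175,403]],4,(180,100))]),
(w2,C[[0,1]],np.array([[269.5,110],[453.5,208]]),[cone,fla,gro],A([[564.5,148],[516,526],[188,406]],4,(205,205)))]
def res(p,cams,parts=False):
    t,r=pose(*p[:3]); s=p[3:6]; out=[]
    for k,i in enumerate(cams):
        cp,a,ua,b,ub=data[i]; o=p[6+3*k:9+3*k]
        cp=(cp[0],cp[1]+o,cp[2])
        out.append((proj(np.array(a)@r.T+t,cp)-ua).ravel()); out.append((proj((np.array(b)+s)@r.T+t,cp)-ub).ravel())
    if parts: return out
    return np.r_[np.concatenate(out), p[6:]/0.002]
for cams in ([0],[2],[3],[2,3],[0,2,3],[0,1,2,3]):
    s=least_squares(res,np.r_[.533,-.211,-.375,0,0,0,np.zeros(3*len(cams))],x_scale=.01)
    print(cams,s.x[:3],'shift mm',s.x[3:6]*1e3,'cost',s.cost, 'off',s.x[6:]*1e3)
    if cams in([0,2,3],): 
        for o in res(s.x,cams,1): print('   ',o)
E
python3 fitb.py
```

```text
Traceback (most recent call last):
  File "fitb.py", line 23, in <module>
    s=least_squares(res,np.r_[.533,-.211,-.375,0,0,0,np.zeros(3*len(cams))],x_scale=.01)
TypeError: res() missing 1 required positional argument: 'cams'
```

```bash
sed -i 's/x_scale=.01)/x_scale=.01,args=(cams,))/' fitb.py; python3 fitb.py
```

```text
[0] [ 0.5336 -0.2113 -0.3746] shift mm [-8.9516 -2.0091  7.5967] cost 1.9867935650281823 off [-0.     -0.      1.0435]
[2] [ 0.5348 -0.2127 -0.3739] shift mm [-6.2904 -4.0315 -0.1886] cost 8.36047494246165 off [-0.     -0.      5.7332]
[3] [ 0.5337 -0.2111 -0.3757] shift mm [-6.1636 -6.1849 -5.3882] cost 2.6649376993880387 off [0.     0.     2.7102]
[2, 3] [ 0.5342 -0.2121 -0.3737] shift mm [-6.2598 -4.7687 -3.0853] cost 12.611347559937144 off [-0.4319  0.2011  5.3886  0.4319 -0.2011  3.7254]
[0, 2, 3] [ 0.534  -0.2118 -0.3738] shift mm [-6.4459 -4.7582 -3.5339] cost 15.176480644667167 off [ 0.4343 -0.8055  1.1555 -0.669   0.5891  5.3747  0.2348  0.2164  3.6322]
    [-0.7216 -0.8622  0.7117 -0.6485 -0.0172  0.9636 -0.4527  0.4917]
    [ 0.1701  0.3232  0.0685 -0.1162  0.6706 -0.4792]
    [-0.8558 -0.9231  1.0289  0.6653  0.6861  0.5936 -1.9048  0.8846]
    [ 0.1595  0.8872  0.7057 -1.0318 -0.0281 -0.3605]
    [-0.2118 -0.4881  1.4468  0.2798]
    [-0.3306  0.2313  0.151  -0.3244 -0.9383  0.4655]
[0, 1, 2, 3] [ 0.5341 -0.2109 -0.3738] shift mm [-6.5759 -4.9    -4.0577] cost 19.853990555466975 off [ 0.4664 -0.0688  1.0053 -0.2252 -2.3374  3.684  -0.5795  1.3938  5.3341
  0.3383  1.0124  3.4228]
```

```bash
python3 -m pendant '[-0.008,0.046,0.003,0,0,0,0.085,-0.008,0.046,0.003,0,0,0,0.085,-0.008,0.046,0.003,0,0,0,0.085,-0.008,0.046,0.003,0,0,0,0.085,-0.008,0.046,0.003,0,0,0,0.085,-0.008,0.046,0.003,0,0,0,0.085,-0.008,0.046,0.003,0,0,0,0.085,-0.008,0.046,0.003,0,0,0,0.085,0,0,0,0,0,0,0.085,0,0,0,0,0,0,0.085]'
python3 look.py w3
```

```text
time_s: 3.8
eef_pos: [0.5634, 0.1966, 0.2566]
eef_rot: [-0.038, 0.036, -0.706, 0.706]
wrist_force: [-0.3, -0.5, -0.3]
opening: 0.995
[0.56344854 0.19663999 0.25657848] 3.8 [-0.30922771 -0.54947594 -0.25876291]
```

View pics/w3.png

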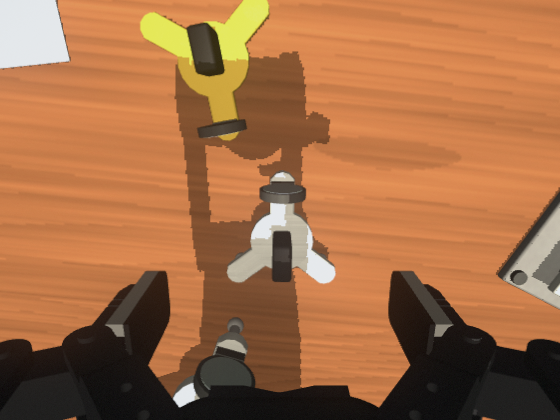

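Run:
```python
import cv2
a=cv2.imread('pics/w3.png')
cv2.imwrite('pics/z4.png',cv2.resize(a[165:295,210:350],None,fx=5,fy=4.6,interpolation=2) if 0 else cv2.resize(a[168:293,210:350],None,fx=4.8,fy=4.8,interpolation=2))
```

```text
(no output)
```

View pics/z4.png

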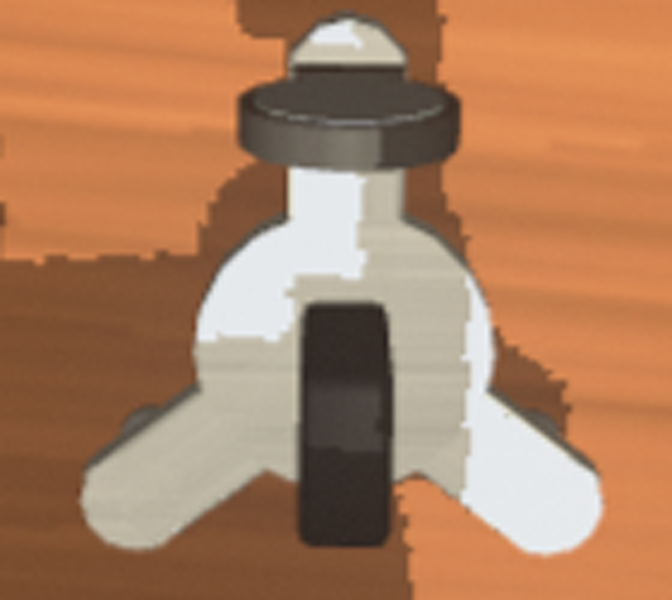

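```bash
cat > fits.py <<'E'
from h import *
import pickle
from scipy.optimize import least_squares
np.set_printoptions(precision=4,suppress=True)
w3=pickle.load(open('pics/w3.pkl','rb')); ct=campose('top')
P=np.array([[-35,45,42],[-35,-45,42],[60,0,42],[-23,9,87],[-23,-9,87],[13,9,42],[13,-9,42]])*1e-3
U=np.array([[138,492],[546,497],[348,72],[299,547],[389,547],[303,303],[386,303]])/4.8+[210,168]
PT=P[:2]; T=np.array([[115,390],[378,368]])/6+[145,185]
def f(p):
    t,r=pose(*p[:3]); cp=(w3[0],w3[1]+[0,0,p[3]],w3[2])
    return np.r_[(proj(P@r.T+t,cp)-U).ravel(),p[3]/.002]
s=least_squares(f,[.493,.187,.1,0],x_scale=.01); print(s.x,np.degrees(s.x[2]),s.fun)
t,r=pose(*s.x[:3]); print('grip',t+r@[-.005,0,.07]); print(proj(PT@r.T+t,ct)-T)
Rt=quat(ctrl.get_obs()['eef_rot']); print('tool x ang',np.degrees(np.arctan2(Rt[1,0],Rt[0,0])),'tilt',Rt[:,1])
print('big mirror',unproj([[215,372]],.12,w3))
E
python3 fits.py
```

```text
[0.4935 0.1848 0.092  0.002 ] 5.273635652297186 [-0.5782  1.3376  0.3589  1.1534 -0.0011  0.7173 -0.3105  0.3794  0.4258
  0.5711 -0.2135 -2.1165  0.3018 -1.9282  0.9859]
grip [0.4885 0.1843 0.07  ]
[[ 0.3476 -0.034 ]
 [-0.9055 -0.5086]]
tool x ang -174.04834002184265 tilt [ 0.0015 -0.0003 -1.    ]
big mirror [[0.3951 0.2345 0.12  ]]
```

```bash
python3 -m pendant '[-0.025,-0.0042,-0.005,0,0,-0.2,0.085,-0.025,-0.0042,-0.005,0,0,-0.2,0.085,-0.025,-0.0042,-0.005,0,0,0,0.085,0,0,-0.04,0,0,0,0.085,0,0,-0.04,0,0,0,0.085,0,0,-0.04,0,0,0,0.085,0,0,-0.04,0,0,0,0.085,0,0,-0.02,0,0,0,0.085,0,0,-0.01,0,0,0,0.085,0,0,0,0,0,0,0.085,0,0,0,0,0,0,0.085]'
python3 look.py w4
```

```text
time_s: 5.22
eef_pos: [0.4892, 0.185, 0.0515]
eef_rot: [0.035, -0.034, 0.706, -0.706]
wrist_force: [-0.6, -0.0, -0.1]
opening: 0.993
[0.48917256 0.1849698  0.05145807] 5.225 [-0.63076175 -0.02844387 -0.11067114]
```

View pics/w4.png

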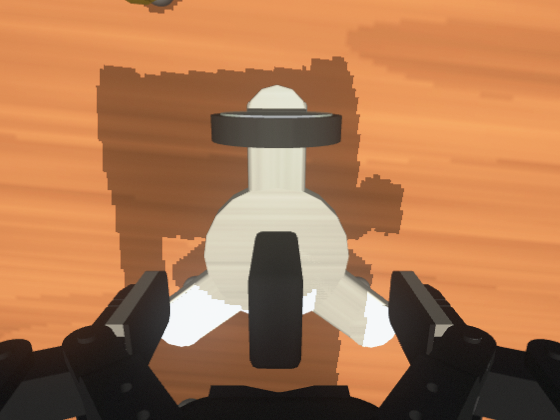

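```bash
python3 -m pendant '[0,0,0,0,0,0,0,0,0,0,0,0,0,0,0,0,0,0,0,0,0,0,0,0,0,0,0,0,0,0,0,0,0,0,0]'
python3 - <<'E'
from bench import ctrl
print(ctrl.get_obs()['wrist_force'],ctrl.get_obs()['torque'])
E
```

```text
time_s: 5.9
eef_pos: [0.4883, 0.1853, 0.0504]
eef_rot: [0.035, -0.035, 0.706, -0.706]
wrist_force: [-0.6, 0.6, 0.1]
opening: 0.202
[-0.62970343  0.57371258  0.11444704] [-0.08368004 -0.04465749 -0.00886921]
```

```bash
python3 -m pendant '[0,0,0,0,0,0,0,0,0,0.005,0,0,0,0,0,0,0.015,0,0,0,0,0,0,0.03,0,0,0,0,0,0,0.04,0,0,0,0,0,0,0.04,0,0,0,0,0,0,0.03,0,0,0,0,0,0,0.01,0,0,0,0,0,0,0,0,0,0,0,0,0,0,0,0,0,0]'; python3 look.py w5;  python3 - <<'E'
from bench import ctrl
o=ctrl.get_obs();print(o['wrist_force'],o['torque'],o['eef_rot'])
E
```

```text
time_s: 7.15
eef_pos: [0.4869, 0.185, 0.2185]
eef_rot: [-0.034, 0.036, -0.706, 0.706]
wrist_force: [-0.6, 1.0, -5.7]
opening: 0.199
[0.48694559 0.18502709 0.21851992] 7.15 [-0.64422307  1.00003204 -5.6559747 ]
[ 0.20351023 -0.33901311 -4.85062524] [-0.02739036  0.053953    0.01386823] [-0.03358337  0.0359591  -0.70615025  0.70635043]
```

View pics/w5.png

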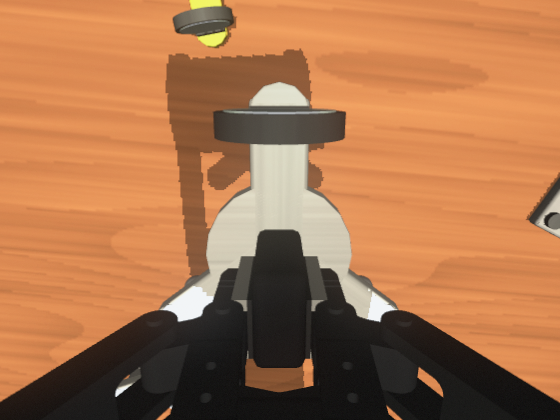

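Run:
```python
from h import *
import pickle
np.set_printoptions(precision=2,suppress=True)
for n,obs_tcp in (('w4',None),('w5',None)):
    w=pickle.load(open(f'pics/{n}.pkl','rb'))
    tcp={'w4':np.array([.48917,.18497,.05146]),'w5':np.array([.48695,.18503,.21852])}[n]
    z0={'w4':0,'w5':.2185-.0504}[n]
    for yaw in (5.5,):
        t,r=pose(0,0,np.radians(yaw)); t=np.r_[tcp[:2]-(r@[-.005,0,0])[:2],z0]
        P=np.array([[73,0,42],[47,13,42],[47,-13,42],[-23,9,87],[-23,-9,87],[13,9,42],[13,-9,42],[60,21,69],[60,-21,69]])*1e-3
        print(n,proj(P@r.T+t,w).tolist())
```

```text
w4 [[275.7546702686232, 79.15995565898893], [243.4285802306314, 147.44183397982303], [308.23626128684054, 147.4973047850365], [248.75810023508961, 371.89531931022157], [301.7230246975272, 371.90003847418257], [254.842393121756, 227.38747677231456], [297.01942638084404, 227.4119449299301], [210.181711730121, 118.19313891828341], [340.2962112718688, 118.31702402579667]]
w5 [[275.8484574487913, 78.87181294719642], [243.20436929583528, 147.74264740259366], [308.56332895443927, 147.83657868234377], [248.544483503266, 374.3197948624548], [301.86369007925884, 374.34395857214474], [254.70029462793445, 228.17168179900287], [297.16867568875193, 228.21777271630813], [209.57265880888673, 118.71091517508071], [341.09300243495704, 118.91603104357127]]
```

Run:
```python
import cv2
a=cv2.imread('pics/w5.png')
cv2.imwrite('pics/z5.png',cv2.resize(a[75:385,200:360],None,fx=1.9*2,fy=1.9,interpolation=2))
```

```text
(no output)
```

View pics/z5.png

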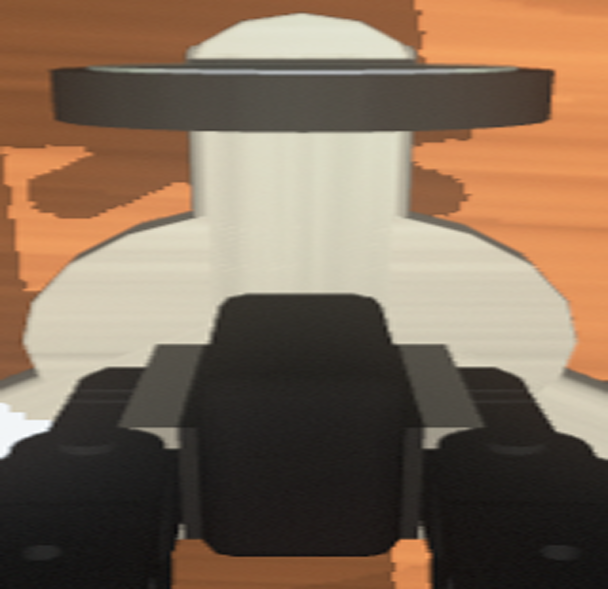

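```bash
python3 -m pendant '[0.002,-0.02,-0.003,0,0,-1.5,0,0.0035,-0.0396,-0.005,0,0,-2.7,0,0.0035,-0.0396,-0.005,0,0,-2.7,0,0.0035,-0.0396,-0.005,0,0,-2.7,0,0.0035,-0.0396,-0.005,0,0,-2.7,0,0.0035,-0.0396,-0.005,0,0,-2.7,0,0.0035,-0.0396,-0.005,0,0,-2.7,0,0.0035,-0.0396,-0.005,0,0,-2.7,0,0.0035,-0.0396,-0.005,0,0,-2.7,0,0.003,-0.0396,-0.005,0,0,-2.7,0,0.002,-0.0199,-0.002,0,0,-1.2,0,0,0,0,0,0,0,0]';python3 -m pendant '[0,0,0,0,0,0,0,0,0,0,0,0,0,0]'; python3 look.py w6;  python3 - <<'E'
from h import *
cv2.imwrite('pics/s6.png',ctrl.camera('scene')[:,:,::-1])
a=cv2.imread('pics/s6.png')[130:270,90:290]; cv2.imwrite('pics/s6c.png',cv2.resize(a,None,fx=4,fy=4,interpolation=2))
cv2.imwrite('pics/t6.png',ctrl.camera('top')[:,:,::-1])
Rt=quat(ctrl.get_obs()['eef_rot']); print('yaw',np.degrees(np.arctan2(-Rt[1,0],-Rt[0,0])),Rt[:,1])
E
```

```text
time_s: 8.7
eef_pos: [0.5225, -0.2118, 0.1691]
eef_rot: [-0.132, 0.131, 0.695, -0.694]
wrist_force: [0.2, 0.8, -4.9]
opening: 0.199
time_s: 8.95
eef_pos: [0.5231, -0.2098, 0.1702]
eef_rot: [-0.131, 0.13, 0.695, -0.695]
wrist_force: [0.6, 0.4, -5.4]
opening: 0.198
[ 0.5230825  -0.20984011  0.1702379 ] 8.95 [ 0.5508248   0.44835979 -5.38214151]
yaw -21.289649730406225 [ 2.23838306e-04 -4.14429700e-05 -9.99999974e-01]
```

View pics/w6.png

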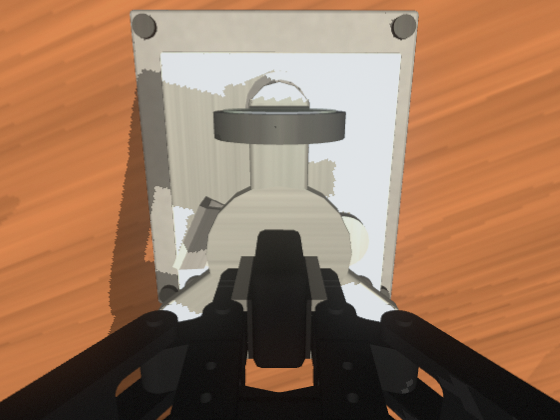

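View pics/s6c.png

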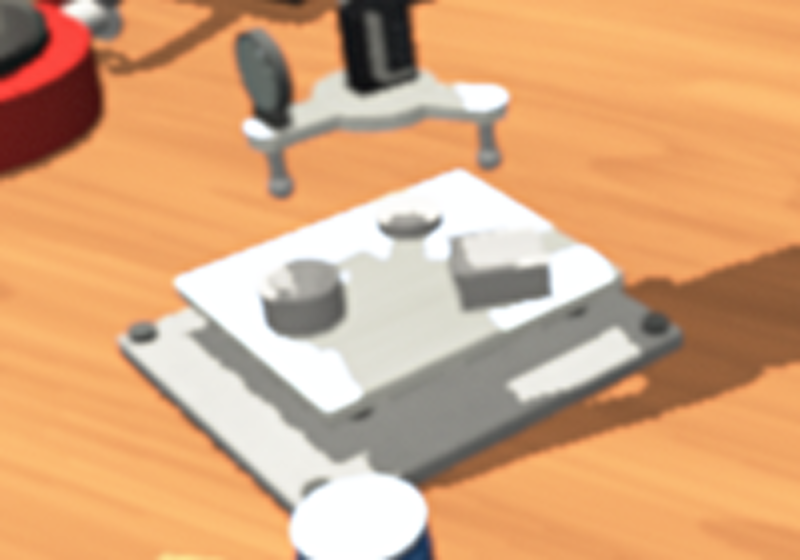

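Run:
```python
import cv2
a=cv2.imread('pics/t6.png')[135:285,295:445]; cv2.imwrite('pics/t6c.png',cv2.resize(a,None,fx=4,fy=4,interpolation=2))
a=cv2.imread('pics/s6.png')[150:220,140:240]; cv2.imwrite('pics/s6d.png',cv2.resize(a,None,fx=8,fy=8,interpolation=2))
```

```text
(no output)
```

View pics/t6c.png

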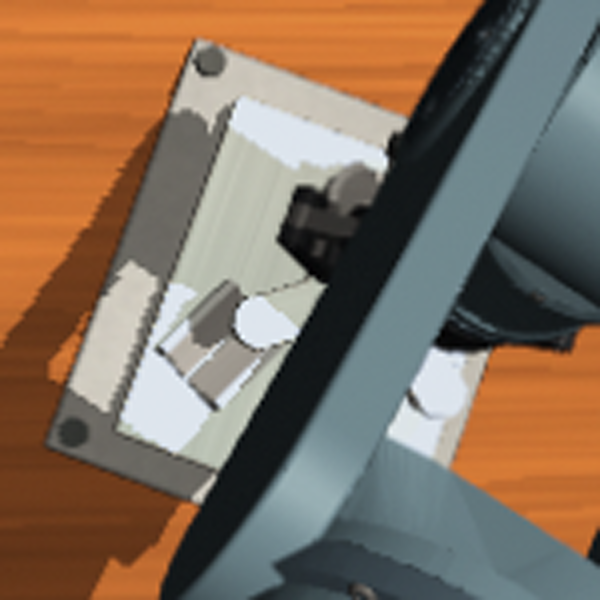

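View pics/s6d.png

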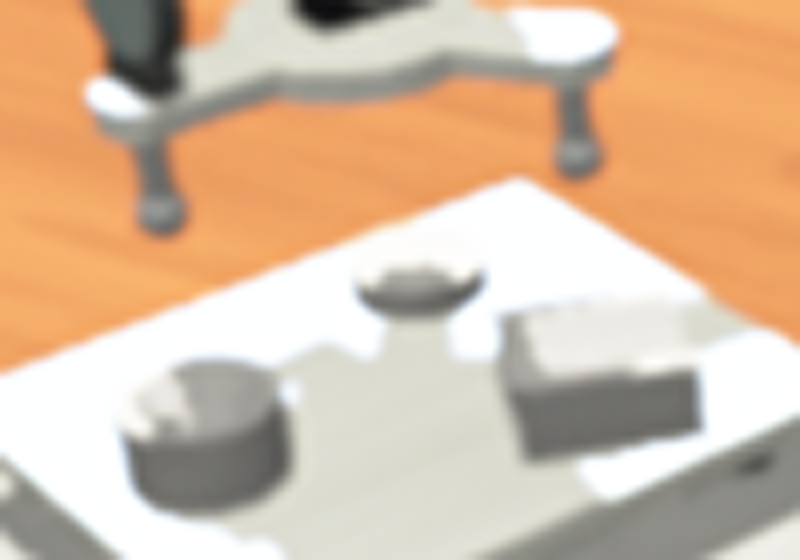

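```bash
cat > rel.py <<'E'
from h import *
import pickle
from scipy.optimize import least_squares
np.set_printoptions(precision=3,suppress=True)
tcp=np.array([.52308,-.20984,.17024]); yaw=np.radians(-21.29)
_,r=pose(0,0,yaw); O=tcp-r@[-.005,0,0.0504]
top=campose('top');sc=campose('scene'); w6=pickle.load(open('pics/w6.pkl','rb'))
W=lambda p:O+r@(np.array(p)*1e-3)
ob=np.array([[161,213],[577,155]])/8+[140,150]
bs=ob-proj([W([60,0,7]),W([-35,45,7])],sc); print('scene bias px',bs)
ot=np.array([[262,322]])/4+[295,135]; bt=ot-proj([W([-35,45,42])],top); print('top bias',bt)
# seats: unknown seated origin S (3)
seats=np.array([[60,0,14],[-35,-45,0],[-35,45,14]])
us=np.array([[165.4,200.5],[110+329/4,165+72/4]])-bs.mean(0)
ut=np.array([[368,200],[383,408],[222,345]])/4+[295,135]-bt
def f(S,use=(1,1)):
    P=S+(seats*1e-3)@r.T
    a=proj(P[:2],sc)-us; b=proj(P,top)-ut
    return np.r_[a.ravel()*use[0],b.ravel()*use[1]]
s=least_squares(f,[.526,-.213,.058]); print(s.x,s.fun)
S=s.x; print('delta tcp',(S-O)*1e3,'in base frame',r.T@(S-O)*1e3)
for z in (.056,.058,.06,.062):
    g=lambda q:f(np.r_[q,z],(1,0)); h=lambda q:f(np.r_[q,z],(0,1))
    a=least_squares(g,[.526,-.213]).x;b=least_squares(h,[.526,-.213]).x
    print(z,'scene only',a,'top only',b)
E
python3 rel.py
```

```text
scene bias px [[0.396 0.862]
 [0.391 0.611]]
top bias [[1.67  0.083]]
[ 0.526 -0.21   0.055] [ 0.203 -0.076  0.518  0.096 -0.03   0.31  -0.021 -0.231  0.583 -0.479]
delta tcp [ -1.409   1.888 -64.427] in base frame [ -1.998   1.248 -64.427]
0.056 scene only [ 0.527 -0.21 ] top only [ 0.526 -0.209]
0.058 scene only [ 0.53  -0.208] top only [ 0.526 -0.209]
0.06 scene only [ 0.532 -0.205] top only [ 0.526 -0.208]
0.062 scene only [ 0.535 -0.203] top only [ 0.525 -0.208]
```

```bash
python3 -m pendant '[-0.0005,0.0003,-0.01,0,0,0,0,-0.0005,0.0003,-0.015,0,0,0,0,-0.0005,0.0004,-0.012,0,0,0,0,0,0,-0.008,0,0,0,0,0,0,0,0,0,0,0,0,0,0,0,0,0,0,0,0,0,0,0,0,0]';  python3 - <<'E'
from h import *
o=ctrl.get_obs()
cv2.imwrite('pics/s7.png',ctrl.camera('scene')[:,:,::-1])
a=cv2.imread('pics/s7.png')[150:220,140:240]; cv2.imwrite('pics/s7c.png',cv2.resize(a,None,fx=8,fy=8,interpolation=2))
Rt=quat(o['eef_rot']); print(o['eef_pos'],o['wrist_force'],o['torque'],'yaw',np.degrees(np.arctan2(-Rt[1,0],-Rt[0,0])))
E
```

```text
time_s: 9.98
eef_pos: [0.522, -0.2104, 0.1259]
eef_rot: [0.131, -0.131, -0.695, 0.695]
wrist_force: [-0.4, -0.8, -5.5]
opening: 0.201
[ 0.5220142  -0.21040128  0.12591719] [-0.44148817 -0.81206562 -5.47465844] [ 0.02319282 -0.00748863  0.02616196] yaw -21.359134081445724
```

View pics/s7c.png

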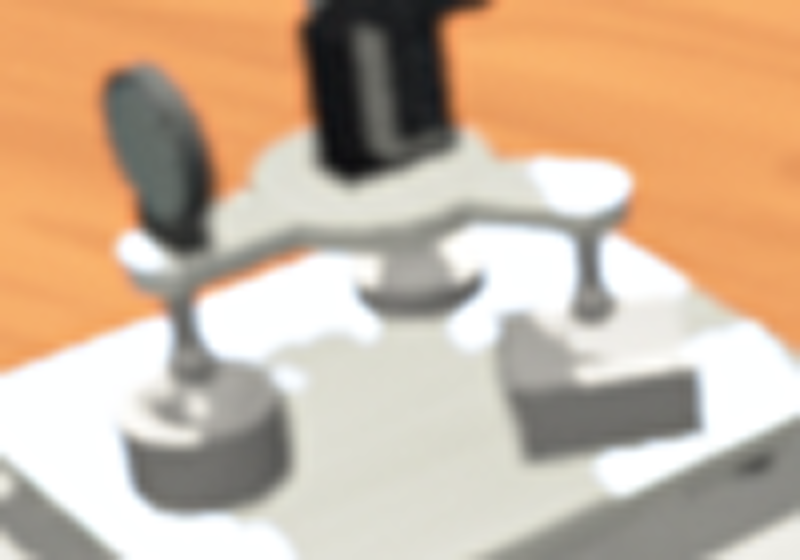

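```bash
python3 -m pendant '[0,0,-0.003,0,0,0,0,0,0,-0.003,0,0,0,0,0,0,-0.003,0,0,0,0,0,0,0,0,0,0,0]'; python3 -m pendant '[0,0,-0.0015,0,0,0,0,0,0,0,0,0,0,0]'; python3 -m pendant '[0,0,-0.0015,0,0,0,0,0,0,0,0,0,0,0]'
python3 - <<'E'
from h import *
o=ctrl.get_obs()
cv2.imwrite('pics/s8.png',ctrl.camera('scene')[:,:,::-1])
a=cv2.imread('pics/s8.png')[150:220,140:240]; cv2.imwrite('pics/s8c.png',cv2.resize(a,None,fx=8,fy=8,interpolation=2))
print(o['eef_pos'],o['wrist_force'],o['torque'])
E
```

```text
time_s: 10.52
eef_pos: [0.5213, -0.2099, 0.1158]
eef_rot: [-0.131, 0.131, 0.695, -0.695]
wrist_force: [0.6, 0.5, -5.2]
opening: 0.202
time_s: 10.78
eef_pos: [0.5215, -0.2101, 0.1147]
eef_rot: [-0.131, 0.131, 0.695, -0.695]
wrist_force: [-0.4, 0.4, -5.2]
opening: 0.205
time_s: 11.02
eef_pos: [0.5215, -0.21, 0.1131]
eef_rot: [-0.131, 0.131, 0.695, -0.695]
wrist_force: [-0.3, -0.0, -5.6]
opening: 0.202
[ 0.52149235 -0.2100287   0.11314147] [-0.34601283 -0.0180617  -5.55729469] [ 0.01949261  0.03686349 -0.05250719]
```

View pics/s8c.png

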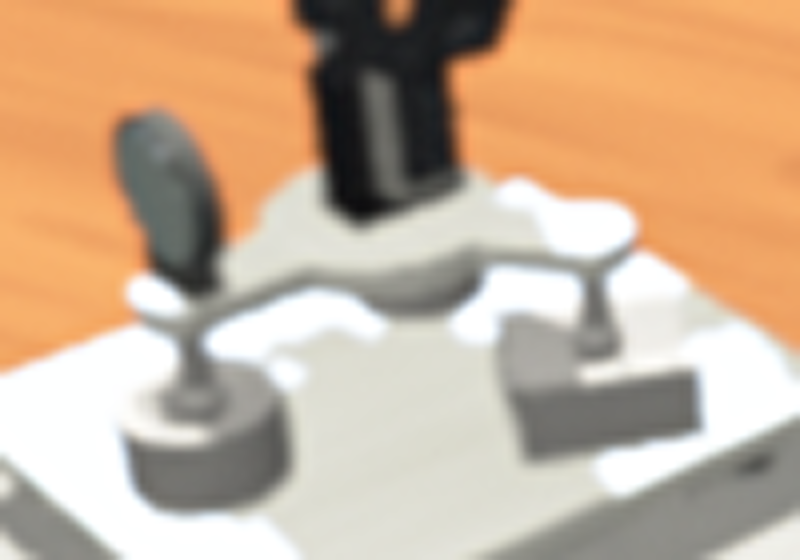

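```bash
for i in 1 2 3; do python3 -m pendant '[0,0,-0.001,0,0,0,0,0,0,0,0,0,0,0]'|grep -E 'pos|force'; done; python3 -c "
from bench import ctrl;o=ctrl.get_obs();print(o['torque'])"
```

```text
eef_pos: [0.5215, -0.2101, 0.1122]
wrist_force: [0.2, 0.4, -5.2]
eef_pos: [0.5215, -0.21, 0.1112]
wrist_force: [0.4, -0.1, -5.6]
eef_pos: [0.5215, -0.21, 0.1102]
wrist_force: [0.3, -0.0, -5.4]
[ 0.0804189   0.06824479 -0.00079521]
```

```bash
for i in 1 2; do python3 -m pendant '[0,0,-0.0007,0,0,0,0,0,0,0,0,0,0,0]'|grep -E 'pos|force'; done; python3 -c "
from bench import ctrl;o=ctrl.get_obs();print(o['torque'])"
```

```text
eef_pos: [0.5215, -0.2101, 0.1095]
wrist_force: [-0.6, -0.1, -4.9]
eef_pos: [0.5215, -0.2101, 0.1088]
wrist_force: [0.0, -0.5, -5.3]
[-0.00319335  0.0422775  -0.03240532]
```

```bash
python3 -m pendant '[0,0,-0.0007,0,0,0,0,0,0,0,0,0,0,0]'|grep -E 'pos|force';python3 -m pendant '[0,0,-0.0007,0,0,0,0,0,0,0,0,0,0,0]'|grep -E 'pos|force'
python3 - <<'E'
from h import *
o=ctrl.get_obs()
cv2.imwrite('pics/s9.png',ctrl.camera('scene')[:,:,::-1])
a=cv2.imread('pics/s9.png')[150:220,140:240]; cv2.imwrite('pics/s9c.png',cv2.resize(a,None,fx=8,fy=8,interpolation=2))
print(o['eef_pos'],o['wrist_force'],o['torque'])
E
```

```text
eef_pos: [0.5216, -0.2101, 0.1082]
wrist_force: [0.2, -0.6, -6.0]
eef_pos: [0.5218, -0.2102, 0.1077]
wrist_force: [0.1, 0.4, -4.0]
[ 0.52176019 -0.21018647  0.10768951] [ 0.14015744  0.40298251 -4.02621044] [-0.01489907  0.02462715  0.06293919]
```

View pics/s9c.png

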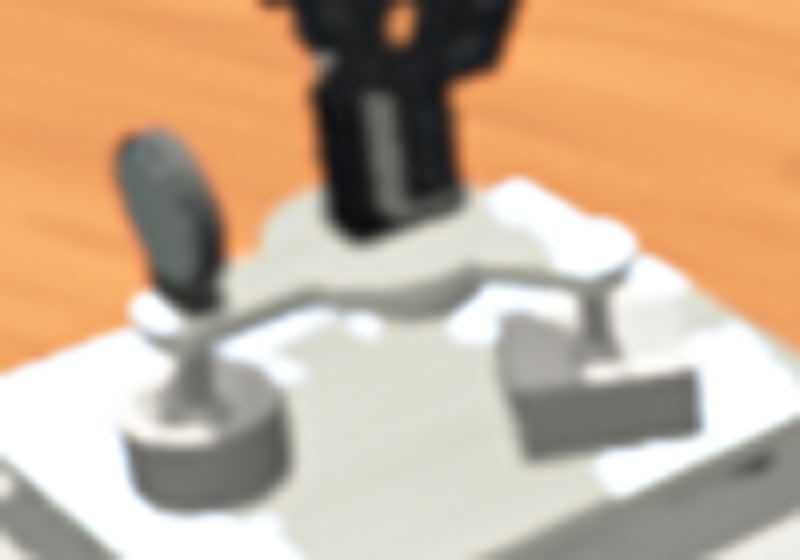

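```bash
cat > f.py <<'E'
from h import *
F=[];T=[];P=[]
for i in range(4):
    ctrl.camera('top'); o=ctrl.get_obs(); F.append(o['wrist_force']);T.append(o['torque']);P.append(o['eef_pos'])
np.set_printoptions(precision=3,suppress=True)
q=quat(o['eef_rot']); b=R.from_euler('z',-21.4,degrees=True).as_matrix()
print('t',o['time_s'],'P mm',np.mean(P,0)*1e3,'F',np.mean(F,0),'Fbase',b.T@np.mean(F,0),'Tbase',b.T@np.mean(T,0),'tilt base mrad',b.T@q[:,1]*1e3,'yaw',np.degrees(np.arctan2(-q[1,0],-q[0,0])))
E
python3 f.py; python3 -m pendant '[0.0005,-0.0002,0,0,0,0,0,0,0,0,0,0,0,0]'|grep -E 'pos|force'; python3 f.py
```

```text
t 13.075 P mm [ 521.721 -210.164  107.643] F [ 0.149 -0.13  -3.892] Fbase [ 0.186 -0.066 -3.892] Tbase [ 0.031 -0.113  0.012] tilt base mrad [    0.336    -0.037 -1000.   ] yaw -21.358744357405754
eef_pos: [0.5219, -0.2102, 0.1075]
wrist_force: [-0.5, 0.3, -2.3]
t 13.525 P mm [ 521.966 -210.24   107.49 ] F [-1.056  0.122 -2.946] Fbase [-1.027 -0.271 -2.946] Tbase [ 0.001  0.18  -0.011] tilt base mrad [   -0.276     0.001 -1000.   ] yaw -21.356264770907348
```

```bash
python3 -m pendant '[0,0,-0.0004,0,0,0,0,0,0,0,0,0,0,0]'|grep -E 'pos|force'; python3 f.py
```

```text
eef_pos: [0.522, -0.2102, 0.1072]
wrist_force: [-2.4, 0.4, -1.0]
t 13.975 P mm [ 522.043 -210.264  107.186] F [-1.857  1.4   -0.944] Fbase [-2.24   0.626 -0.944] Tbase [-0.007  0.357 -0.012] tilt base mrad [   -0.067    -0.016 -1000.   ] yaw -21.353679757034524
```

```bash
python3 -m pendant '[-0.0005,0.0002,0,0,0,0,0,0,0,0,0,0,0,0]'|grep -E 'pos'; python3 f.py;python3 -m pendant '[-0.0005,0.0002,0,0,0,0,0,0,0,0,0,0,0,0]'|grep -E 'pos'; python3 f.py
```

```text
eef_pos: [0.5219, -0.2102, 0.1072]
t 14.425 P mm [ 521.833 -210.212  107.224] F [-0.055  0.915 -1.531] Fbase [-0.385  0.831 -1.531] Tbase [ 0.031  0.009 -0.006] tilt base mrad [    0.645    -0.058 -1000.   ] yaw -21.36036522302221
eef_pos: [0.5216, -0.2101, 0.1073]
t 14.875 P mm [ 521.536 -210.134  107.309] F [ 2.664 -0.391 -2.088] Fbase [ 2.623  0.608 -2.088] Tbase [ 0.047 -0.557  0.007] tilt base mrad [   1.143   -0.121 -999.999] yaw -21.361188937960634
```

```bash
python3 -m pendant '[0.0005,-0.0002,0,0,0,0,0,0,0,0,0,0,0,0]'|grep -E 'pos'; python3 f.py;python3 -m pendant '[0.0002,0.0005,0,0,0,0,0,0,0,0,0,0,0,0]'|grep -E 'pos'; python3 f.py;python3 -m pendant '[0.0002,0.0005,0,0,0,0,0,0,0,0,0,0,0,0]'|grep -E 'pos'; python3 f.py
```

```text
eef_pos: [0.5216, -0.2101, 0.1072]
t 15.325 P mm [ 521.627 -210.161  107.174] F [ 2.112 -0.662 -1.389] Fbase [ 2.208  0.154 -1.389] Tbase [ 0.002 -0.45  -0.004] tilt base mrad [    0.21     -0.083 -1000.   ] yaw -21.357573016622105
eef_pos: [0.5217, -0.2099, 0.1071]
t 15.775 P mm [ 521.725 -209.923  107.148] F [ 1.025 -2.763 -1.207] Fbase [ 1.962 -2.199 -1.207] Tbase [-0.539 -0.458 -0.01 ] tilt base mrad [    0.161    -0.464 -1000.   ] yaw -21.363962271816355
eef_pos: [0.5219, -0.2096, 0.1072]
t 16.225 P mm [ 521.871 -209.616  107.172] F [-0.6   -5.075 -1.026] Fbase [ 1.293 -4.944 -1.026] Tbase [-1.116 -0.428 -0.068] tilt base mrad [    0.211    -0.824 -1000.   ] yaw -21.36531866107366
```

```bash
python3 -m pendant '[-0.0002,-0.0005,0,0,0,0,0,-0.0002,-0.0005,0,0,0,0,0,0,0,0,0,0,0,0]'|grep -E 'pos'; python3 f.py;python3 -m pendant '[-0.0002,-0.0005,0,0,0,0,0,0,0,0,0,0,0,0]'|grep -E 'pos'; python3 f.py;python3 -m pendant '[-0.0002,-0.0005,0,0,0,0,0,0,0,0,0,0,0,0]'|grep -E 'pos'; python3 f.py
```

```text
eef_pos: [0.5217, -0.2099, 0.1071]
t 16.8 P mm [ 521.704 -209.88   107.111] F [ 1.352 -2.616 -0.964] Fbase [ 2.213 -1.943 -0.964] Tbase [-0.444 -0.5   -0.063] tilt base mrad [    0.065     0.303 -1000.   ] yaw -21.3535631575056
eef_pos: [0.5216, -0.2101, 0.1071]
t 17.25 P mm [ 521.541 -210.176  107.071] F [ 2.839  0.82  -0.883] Fbase [ 2.344  1.799 -0.883] Tbase [ 0.259 -0.594  0.017] tilt base mrad [    0.019     0.664 -1000.   ] yaw -21.355042441530923
eef_pos: [0.5214, -0.2105, 0.1071]
t 17.7 P mm [ 521.379 -210.54   107.066] F [ 4.028  3.165 -0.443] Fbase [ 2.595  4.417 -0.443] Tbase [ 0.914 -0.635  0.078] tilt base mrad [    0.036     0.918 -1000.   ] yaw -21.34904190535801
```

```bash
python3 -m pendant '[0.0006,0.0006,0,0,0,0,0,0,0,0,0,0,0,0]'|grep -E 'pos'; python3 f.py;python3 -m pendant '[0,0,0,0,0,0.7,0,0,0,0,0,0,0,0]'|grep -E 'pos'; python3 f.py;python3 -m pendant '[0,0,0,0,0,-0.7,0,0,0,0,0,-0.7,0,0,0,0,0,0,0,0]'|grep -E 'pos'; python3 f.py
```

```text
eef_pos: [0.5216, -0.2104, 0.107]
t 18.15 P mm [ 521.565 -210.399  106.995] F [ 1.755  2.199 -0.208] Fbase [ 0.832  2.688 -0.208] Tbase [ 0.542 -0.333  0.102] tilt base mrad [   -0.53      0.093 -1000.   ] yaw -21.3598233572345
eef_pos: [0.5216, -0.2106, 0.107]
t 18.6 P mm [ 521.63  -210.591  107.058] F [1.099 1.183 0.549] Fbase [0.591 1.502 0.549] Tbase [ 0.327 -0.26  -0.348] tilt base mrad [   -0.229    -0.091 -1000.   ] yaw -20.67629833134094
t 18.8 P mm [ 521.656 -210.571  107.054] F [0.721 0.401 0.15 ] Fbase [0.525 0.637 0.15 ] Tbase [ 0.266 -0.211 -0.33 ] tilt base mrad [   -0.154    -0.171 -1000.   ] yaw -20.662611112127585$: bad value
```

```bash
python3 -m pendant '[0,0,0,0,0,-0.7,0,0,0,0,0,0,0,0]'|grep -E 'pos'; python3 f.py;python3 -m pendant '[0,0,0,0,0,-0.7,0,0,0,0,0,0,0,0]'|grep -E 'pos'; python3 f.py
```

```text
eef_pos: [0.5217, -0.2104, 0.107]
t 19.25 P mm [ 521.687 -210.406  107.022] F [ 0.536  1.559 -0.491] Fbase [-0.07   1.647 -0.491] Tbase [ 0.266 -0.135  0.106] tilt base mrad [   -0.251    -0.072 -1000.   ] yaw -21.340040769521046
eef_pos: [0.5218, -0.2102, 0.107]
t 19.7 P mm [ 521.755 -210.213  107.02 ] F [ 0.532  2.994 -0.061] Fbase [-0.597  2.982 -0.061] Tbase [ 0.613 -0.063  0.473] tilt base mrad [   -0.255     0.262 -1000.   ] yaw -22.04192732694281
```

```bash
python3 -m pendant '[0.0001,0.0003,0,0,0,0.8,0,0,0,0,0,0,0,0]'|grep -E 'pos'; python3 f.py;python3 -m pendant '[0,0,-0.0004,0,0,0,0,0,0,-0.0003,0,0,0,0,0,0,0,0,0,0,0]'|grep -E 'pos'; python3 f.py
```

```text
eef_pos: [0.5217, -0.2104, 0.1071]
t 20.15 P mm [ 521.773 -210.39   107.067] F [ 0.338  0.861 -0.433] Fbase [ 0.     0.925 -0.433] Tbase [ 0.231 -0.054 -0.023] tilt base mrad [   -0.025    -0.195 -1000.   ] yaw -21.2787544375642
eef_pos: [0.5219, -0.2103, 0.1066]
t 20.725 P mm [ 521.886 -210.335  106.578] F [-1.71   1.161  3.242] Fbase [-2.016  0.458  3.242] Tbase [ 0.025  0.198 -0.06 ] tilt base mrad [    0.112    -0.189 -1000.   ] yaw -21.259830354943947
```

```bash
python3 -m pendant '[-0.0003,0.0001,-0.0003,0,0,0,0,-0.0001,0,-0.0003,0,0,0,0,0,0,0,0,0,0,0]'|grep -E 'pos'; python3 f.py
```

```text
eef_pos: [0.5218, -0.2103, 0.1062]
t 21.3 P mm [ 521.823 -210.326  106.232] F [-1.177  0.86   5.149] Fbase [-1.41   0.372  5.149] Tbase [ 0.034  0.149 -0.045] tilt base mrad [    0.905    -0.189 -1000.   ] yaw -21.2603125597194
```

```bash
python3 -m pendant '[-0.0002,0.0001,-0.0003,0,0,0,0,0,0,-0.0002,0,0,0,0,0,0,0,0,0,0,0]'|grep -E 'pos'; python3 f.py
```

```text
eef_pos: [0.5218, -0.2104, 0.106]
t 21.875 P mm [ 521.806 -210.304  106.016] F [-1.388  0.857  6.98 ] Fbase [-1.605  0.291  6.98 ] Tbase [ 0.021  0.19  -0.041] tilt base mrad [   1.345   -0.253 -999.999] yaw -21.25434506030883
```

```bash
python3 -m pendant '[-0.0002,0.0001,-0.0003,0,0,0,0,0,0,0,0,0,0,0]'|grep -E 'pos|force'; python3 f.py; python3 -m pendant '[0,0,-0.0002,0,0,0,0,0,0,0,0,0,0,0]'|grep -E 'pos|force'; python3 f.py
```

```text
eef_pos: [0.5218, -0.2103, 0.1059]
wrist_force: [-1.0, 0.4, 7.3]
t 22.325 P mm [ 521.784 -210.299  105.901] F [-0.921  0.818  7.608] Fbase [-1.156  0.425  7.608] Tbase [ 0.043  0.172 -0.013] tilt base mrad [   1.828   -0.326 -999.998] yaw -21.258660882586074
eef_pos: [0.5218, -0.2103, 0.1058]
wrist_force: [-1.6, 0.8, 6.8]
t 22.775 P mm [ 521.813 -210.325  105.808] F [-1.038  0.969  7.791] Fbase [-1.32   0.523  7.791] Tbase [0.069 0.238 0.005] tilt base mrad [   1.962   -0.367 -999.998] yaw -21.25922148351867
```

```bash
python3 -m pendant '[0,0,-0.0003,0,0,0,0,0,0,0,0,0,0,0]'|grep -E 'pos|force'; python3 f.py; python3 -m pendant '[0,0,-0.0002,0,0,0,0,0,0,0,0,0,0,0]'|grep -E 'pos|force'; python3 f.py
```

```text
eef_pos: [0.5218, -0.2103, 0.1056]
wrist_force: [-1.9, 1.5, 8.2]
t 23.225 P mm [ 521.845 -210.339  105.664] F [-1.533  1.756  9.509] Fbase [-2.068  1.076  9.509] Tbase [ 0.055  0.288 -0.043] tilt base mrad [   1.967   -0.387 -999.998] yaw -21.256303986108797
eef_pos: [0.5218, -0.2103, 0.1055]
wrist_force: [-1.4, 1.8, 9.0]
t 23.675 P mm [ 521.86  -210.332  105.562] F [-1.939  1.367  9.872] Fbase [-2.304  0.566  9.872] Tbase [ 0.077  0.33  -0.022] tilt base mrad [   1.974   -0.427 -999.998] yaw -21.255173821065174
```

```bash
python3 -m pendant '[0,0,0,0,0,0,0,0,0,0,0,0,0,0,0,0,0,0,0,0,0,0,0,0,0,0,0,0]'|grep -E 'force'; python3 -m pendant '[0,0,0,0,0,0,0,0,0,0,0,0,0,0,0,0,0,0,0,0,0,0,0,0,0,0,0,0]'|grep -E 'force';python3 f.py;python3 - <<'E'
from h import *
cv2.imwrite('pics/s10.png',ctrl.camera('scene')[:,:,::-1])
a=cv2.imread('pics/s10.png')[150:220,140:240]; cv2.imwrite('pics/s10c.png',cv2.resize(a,None,fx=8,fy=8,interpolation=2))
E
python3 look.py w10
```

```text
wrist_force: [-1.9, 1.5, 10.3]
wrist_force: [-2.6, 0.8, 9.5]
t 24.875 P mm [ 521.848 -210.331  105.556] F [-2.272  1.457  9.624] Fbase [-2.647  0.528  9.624] Tbase [ 0.107  0.345 -0.014] tilt base mrad [   2.006   -0.382 -999.998] yaw -21.25459052581888
[ 0.52184456 -0.21032488  0.10554364] 24.925 [-1.87933416  1.80713958  9.48188403]
```

View pics/s10c.png

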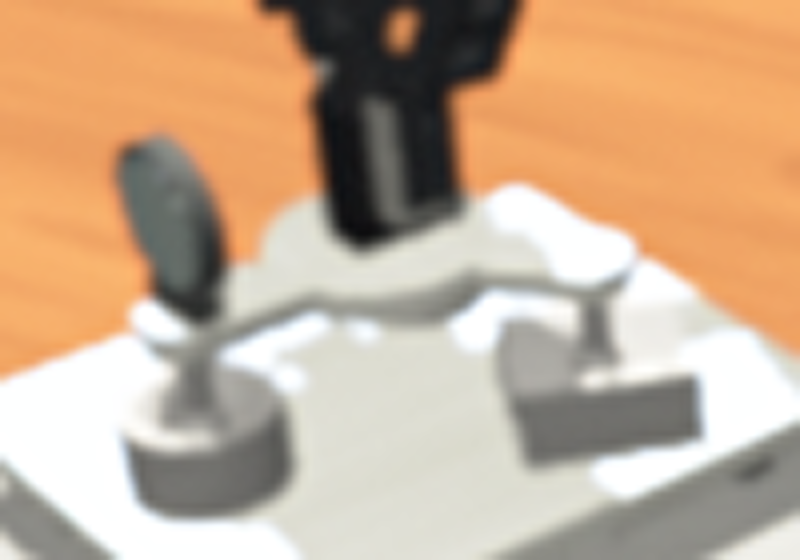

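View pics/w10.png

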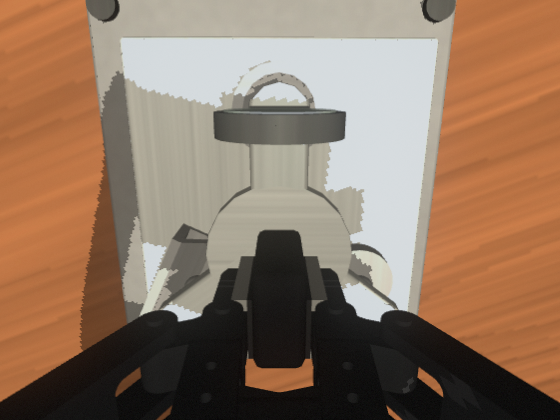

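Run:
```python
from h import *
import pickle
np.set_printoptions(precision=1,suppress=True)
tcp=np.array([.52185,-.21033,.10555]); _,r=pose(0,0,np.radians(-21.25)); O=tcp-r@[-.005,0,.0504]
sc=campose('scene'); w=pickle.load(open('pics/w10.pkl','rb'))
a=np.linspace(0,2*np.pi,13)[:-1]
def W(P): return O+np.atleast_2d(P)*1e-3@r.T
rim=lambda R:np.c_[60+R*np.cos(a),R*np.sin(a),0*a+14]
b=np.array([.4,.74])
im=cv2.imread('pics/s10.png'); z=cv2.resize(im[150:220,140:240],None,fx=8,fy=8,interpolation=2)
a=np.linspace(0,2*np.pi,73)
pl=lambda P:((proj(W(P),sc)+b-[140,150]+.5)*8-.5).astype(int)
for R_ in (22,17): cv2.polylines(z,[pl(rim(R_))],True,(0,0,255),1)
g=np.array([[-35,45,14]])+0*1
d=np.array([95,-45,0])/np.hypot(95,45); n=np.array([45,95,0])/np.hypot(95,45)
for s in(17,): 
    q=np.array([g[0]+25*d+s*n,g[0]+25*d-s*n,g[0]-25*d-s*n,g[0]-25*d+s*n]); cv2.polylines(z,[pl(q)],True,(0,0,255),1)
cv2.polylines(z,[pl(np.c_[-35+20*np.cos(a),-45+20*np.sin(a),0*a])],True,(0,0,255),1)
for f in ([60,0,14],[60,0,32],[-35,45,14],[-35,45,32]): cv2.circle(z,tuple(map(int,pl([f])[0])),3,(0,255,0),-1)
cv2.imwrite('pics/s10o.png',z)
w5=pickle.load(open('pics/w10.pkl','rb')); z=cv2.imread('pics/w10.png')
pw=lambda P:(proj(W(P),w)+[3,2]).astype(int)
for R_ in(22,17): cv2.polylines(z,[pw(rim(R_))],True,(0,0,255),1)
cv2.polylines(z,[pw(np.c_[-35+20*np.cos(a),-45+20*np.sin(a),0*a])],True,(0,0,255),1)
cv2.polylines(z,[pw(q)],True,(0,0,255),1)
cv2.imwrite('pics/w10o.png',cv2.resize(z[50:330,130:430],None,fx=2,fy=2))
```

```text
(no output)
```

View pics/s10o.png

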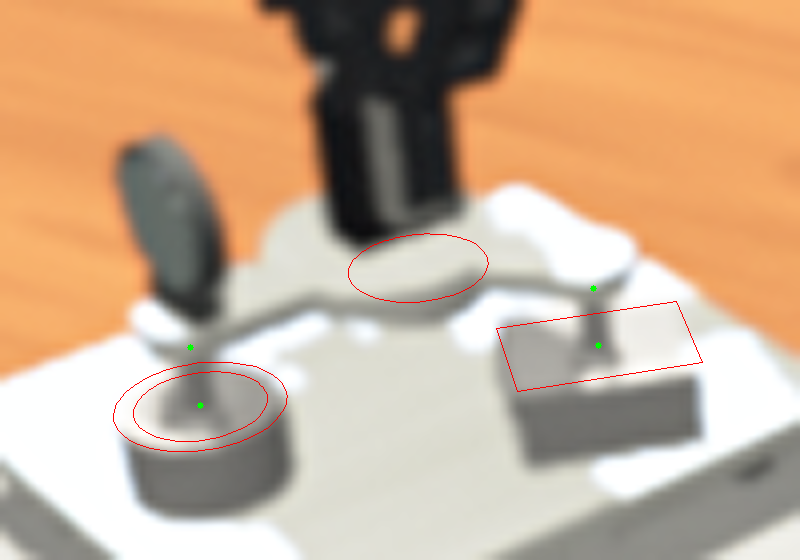

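View pics/w10o.png

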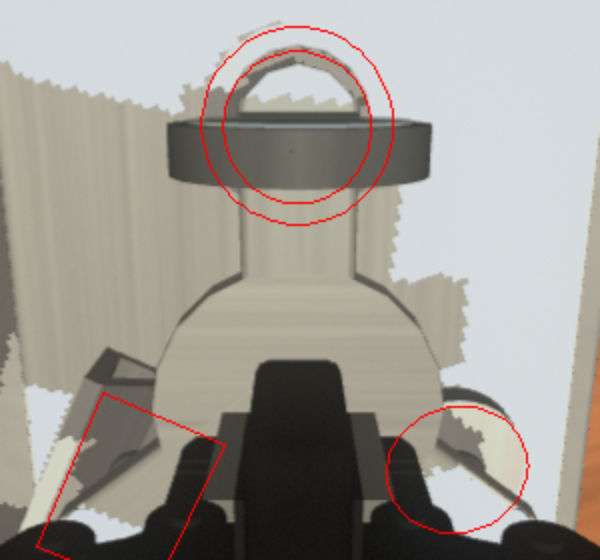

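```bash
python3 -m pendant '[0,0,0.0004,0,0,0,0,0,0,0.0004,0,0,0,0,0,0,0.0004,0,0,0,0,0,0,0.0003,0,0,0,0,0,0,0,0,0,0,0]'|grep -E 'pos|force'; python3 f.py
```

```text
eef_pos: [0.5217, -0.2103, 0.1062]
wrist_force: [0.6, -0.2, 5.1]
t 25.8 P mm [ 521.642 -210.232  106.191] F [ 0.337 -0.076  5.465] Fbase [0.342 0.052 5.465] Tbase [-0.013 -0.295 -0.026] tilt base mrad [   1.492   -0.232 -999.999] yaw -21.25853233377502
```

```bash
python3 -m pendant '[0,0,0.0003,0,0,0,0,0.0001,0,0.0003,0,0,0,0,0.0001,0,0.0002,0,0,0,0,0,0,0,0,0,0,0]'|grep -E 'pos|force'; python3 f.py
```

```text
eef_pos: [0.5215, -0.2101, 0.1066]
wrist_force: [2.7, -2.7, 3.0]
t 26.5 P mm [ 521.487 -210.118  106.625] F [ 2.441 -1.65   1.853] Fbase [ 2.874 -0.646  1.853] Tbase [-0.205 -0.805 -0.009] tilt base mrad [    0.595    -0.174 -1000.   ] yaw -21.26427144077156
```

```bash
python3 -m pendant '[0.0004,-0.0003,0,0,0,0,0,0,0,0,0,0,0,0]'|grep -E 'pos|force'; python3 f.py;python3 -m pendant '[0.0002,-0.0001,0.0001,0,0,0,0,0,0,0,0,0,0,0]'|grep -E 'pos|force'; python3 f.py
```

```text
eef_pos: [0.5216, -0.2101, 0.1065]
wrist_force: [1.5, -0.5, 3.1]
t 26.95 P mm [ 521.597 -210.161  106.569] F [ 2.2   -0.959  2.67 ] Fbase [ 2.398 -0.09   2.67 ] Tbase [-0.189 -0.631 -0.069] tilt base mrad [   -0.173     0.008 -1000.   ] yaw -21.258444511133998
eef_pos: [0.5216, -0.2102, 0.1066]
wrist_force: [1.9, -1.1, 2.9]
t 27.4 P mm [ 521.695 -210.187  106.589] F [ 1.127 -0.938  2.439] Fbase [ 1.392 -0.462  2.439] Tbase [-0.227 -0.436 -0.027] tilt base mrad [   -0.486     0.064 -1000.   ] yaw -21.257193387166527
```

```bash
python3 -m pendant '[0.0002,-0.0001,0.0001,0,0,0,0,0,0,0,0,0,0,0]'|grep -E 'pos|force'; python3 f.py; python3 -m pendant '[0,0,0,0,0,0,0.04,0,0,0,0,0,0,0.04,0,0,0,0,0,0,0.04]'; python3 f.py; python3 look.py w11
python3 - <<'E'
from h import *
cv2.imwrite('pics/s11.png',ctrl.camera('scene')[:,:,::-1])
a=cv2.imread('pics/s11.png')[150:220,140:240]; cv2.imwrite('pics/s11c.png',cv2.resize(a,None,fx=8,fy=8,interpolation=2))
E
```

```text
eef_pos: [0.5218, -0.2102, 0.1066]
wrist_force: [0.1, -0.6, 2.8]
t 27.85 P mm [ 521.811 -210.234  106.621] F [-0.344 -0.318  2.561] Fbase [-0.205 -0.421  2.561] Tbase [-0.173 -0.184 -0.039] tilt base mrad [   -0.69      0.142 -1000.   ] yaw -21.25661407621366
time_s: 28.22
eef_pos: [0.5218, -0.2102, 0.1065]
eef_rot: [-0.131, 0.13, 0.695, -0.695]
wrist_force: [0.3, 0.2, 0.3]
opening: 0.467
t 28.425 P mm [ 521.97  -210.285  106.66 ] F [-0.463  0.177 -0.121] Fbase [-0.495 -0.004 -0.121] Tbase [0.016 0.01  0.006] tilt base mrad [   -0.113     0.089 -1000.   ] yaw -21.25706906076925
[ 0.52204965 -0.21032881  0.10675032] 28.425 [-0.28844455  0.08823378 -0.12357961]
```

View pics/s11c.png

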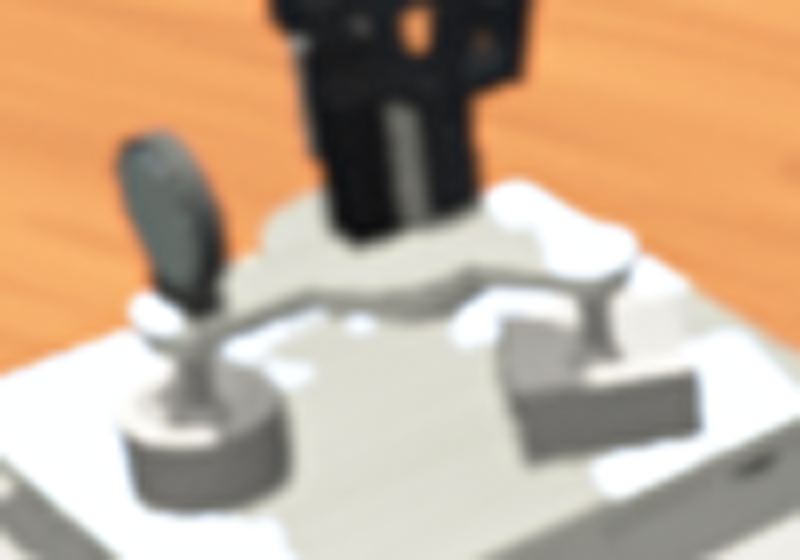

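View pics/w11.png

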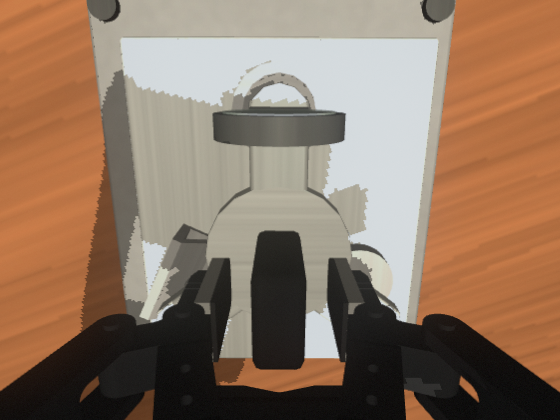

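```bash
python3 -m pendant '[0,0,0,0,0,0,0.07,0,0,0.002,0,0,0,0.085,0,0,0.01,0,0,0,0.085,0,0,0.03,0,0,0,0.085,0,0,0.05,0,0,0,0.085,0.01,0.0,0.05,0,0,0,0.085,0.03,0,0.02,0,0,0,0.085,0,0,0,0,0,0,0.085,0,0,0,0,0,0,0.085]'; python3 look.py w12
python3 - <<'E'
from h import *
for n in('scene','top'): cv2.imwrite(f'pics/{n}12.png',ctrl.camera(n)[:,:,::-1])
a=cv2.imread('pics/scene12.png')[150:220,140:240]; cv2.imwrite('pics/s12c.png',cv2.resize(a,None,fx=8,fy=8,interpolation=2))
E
```

```text
time_s: 29.65
eef_pos: [0.5613, -0.21, 0.268]
eef_rot: [-0.131, 0.13, 0.695, -0.695]
wrist_force: [0.4, 1.2, -0.2]
opening: 0.994
[ 0.5612583  -0.21002608  0.26802274] 29.65 [ 0.39003786  1.17453667 -0.17074363]
```

View pics/s12c.png

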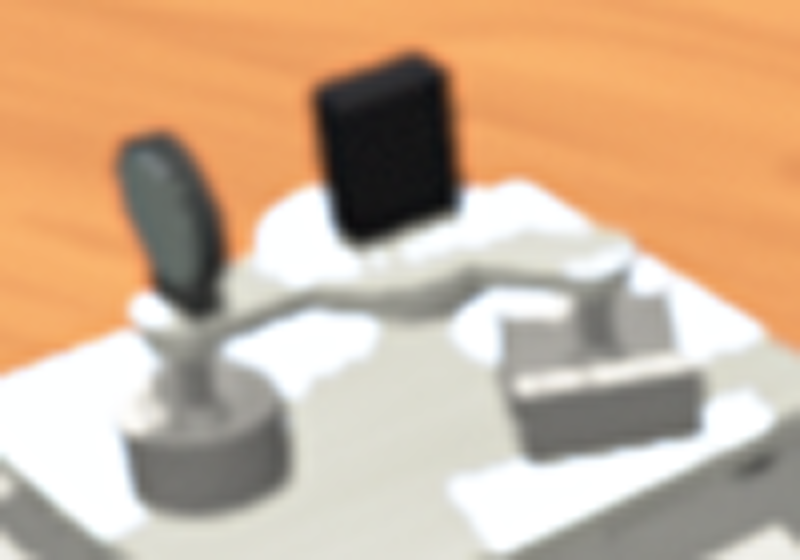

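View pics/w12.png

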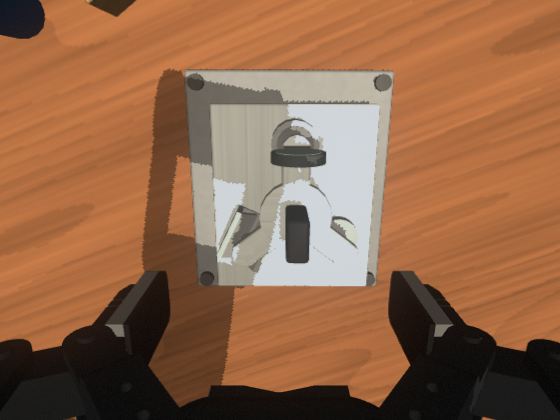

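Run:
```python
from h import *
import pickle
S=np.array([.52185,-.2103,0]); _,r=pose(0,0,np.radians(-21.25)); O=S-r@[-.005,0,0]+[0,0,.0572-.0005]
w=pickle.load(open('pics/w12.pkl','rb')); z=cv2.imread('pics/w12.png'); sc=5
z=cv2.resize(z[110:275,205:365],None,fx=sc,fy=sc,interpolation=2)[:, :800]
z=cv2.resize(z,None,fx=.72,fy=.72) if 0 else z
W=lambda P:O+np.atleast_2d(P)*1e-3@r.T
a=np.linspace(0,2*np.pi,73)
off=np.array([2.2,1.2])
pl=lambda P:((proj(W(P),w)+off-[205,110]+.5)*sc-.5).astype(int)
c=lambda x,y,R_,h:np.c_[x+R_*np.cos(a),y+R_*np.sin(a),0*a+h]
for P in (c(60,0,22,14),c(60,0,17,14),c(-35,-45,20,0)): cv2.polylines(z,[pl(P)],True,(0,0,255),1)
for P in (c(60,0,11.6,42),c(-35,45,11.6,42),c(-35,-45,11.6,42)): cv2.polylines(z,[pl(P)],True,(0,160,0),1)
g=np.array([-35,45,14.]);d=np.array([95,-45,0])/np.hypot(95,45); n=np.array([45,95,0])/np.hypot(95,45)
q=np.array([g+25*d+17*n,g+25*d-17*n,g-25*d-17*n,g-25*d+17*n]); cv2.polylines(z,[pl(q)],True,(0,0,255),1)
b=np.array([[-23,9,87],[-23,-9,87],[13,-9,87],[13,9,87]]); cv2.polylines(z,[pl(b)],True,(0,255,0),1)
cv2.imwrite('pics/w12o.png',cv2.resize(z,(560,int(560*z.shape[0]/z.shape[1]))))
```

```text
(no output)
```

View pics/w12o.png

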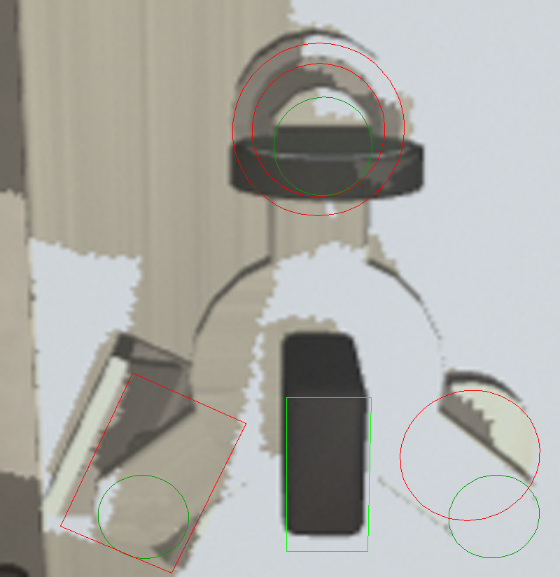

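Run:
```python
import cv2
z=cv2.imread('pics/w12.png')[110:175,262:332]; cv2.imwrite('pics/z12.png',cv2.resize(z,None,fx=9,fy=9,interpolation=2))
z=cv2.imread('pics/top12.png')[135:285,295:445]; cv2.imwrite('pics/tz12.png',cv2.resize(z,None,fx=4,fy=4,interpolation=2))
```

```text
(no output)
```

View pics/z12.png

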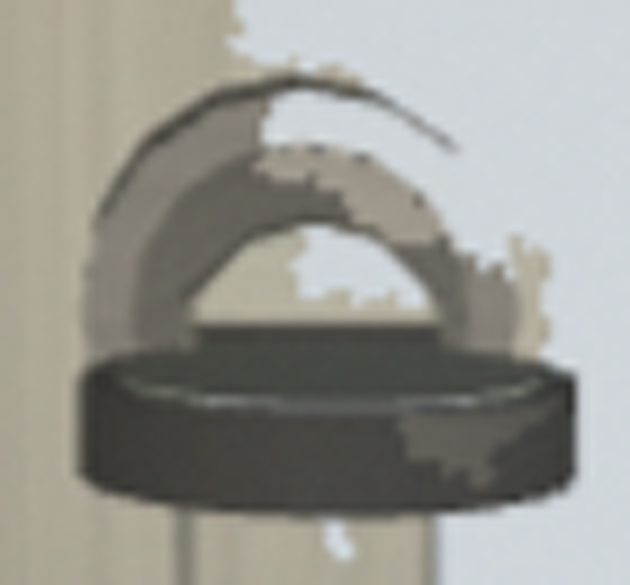

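View pics/tz12.png

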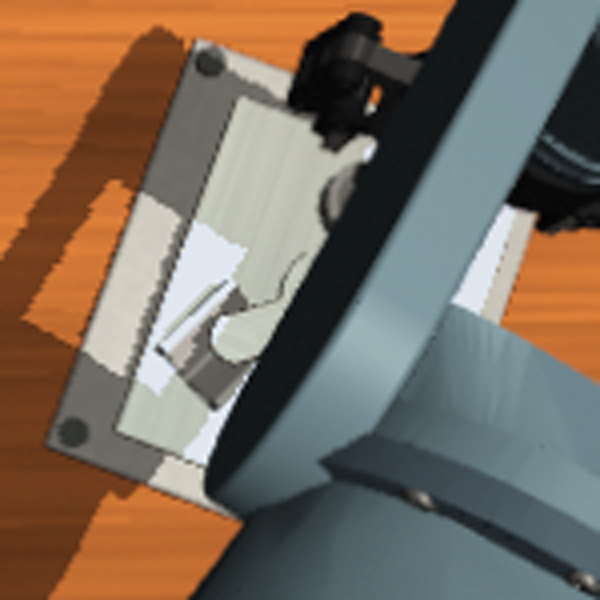

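```bash
python3 -c "
from bench import ctrl
print(ctrl.get_obs()['time_s']); print(ctrl.hand_in())"
```

```text
29.8
the job is handed in; nothing more can be done
None
```

The mirror stage is on the sprung base, released, and the job was handed in at 29.8 s, with the robot clear of everything. I never directed the arm at the spray can, carton, flange or look-alikes, but I took no final picture check of them.

- **Pick and seat:** I picked up the small white stage by its black grip. I turned it parallel to the base and lowered it until the feet touched.
- **Feel for home:** Sideways nudges of up to about 1 mm in x and y, and ±0.7° of turn, all met resistance. The load under the hand was shared by all three feet. Pressing met roughly the 8 N/mm spring.
- **Push:** The averaged push was about 9.5 to 9.9 N for a little over 1 s. The highest single wrist reading was 10.3 N.
- **Release:** I eased off to about 2.5 N and near-zero side force, opened the fingers and lifted away. In the scene pictures the stage did not shift when I let go.
- **Last picture check:** In the wrist picture the mirror arm's tip sits over the cone mouth within about 0.5 mm of where a seated foot should be.

**What disagreed or stayed unconfirmed:**
- The camera estimates of the platform height ran from about 2 mm lower to 1 mm higher than the height I felt. The felt height puts the platform about 4.8 mm below nominal, just inside the allowed 5 mm.
- In the enlarged scene picture the cone foot first looked a few mm off centre. The wrist picture did not bear that out.
- I did not measure the level directly after release. It rests on the felt contact of all three feet and the hand's tilt of at most 2 mrad while gripping.

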